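# Set out a tea order for pick-up and ring the bell

### The arm

A 7-joint arm with a two-finger parallel gripper is mounted at the origin on the work surface. World frame = base frame: x ahead of the robot, y to its left, z up, the work surface at z = 0. Lengths are in m, angles in rad, forces in N, time in s.
With the tool pointing down it reaches from about 0.4 to 0.875 m from the base axis. Payload 19.3 kg.
Tool frame: the origin (TCP) lies between the finger pads; the fingertips stand 17 mm ahead of it and the grasp point (between the pads) lies 2 mm behind it; z points along the fingers, y is the line along which they close (so a half turn about z gives the same grasp; the last joint's range is limited). The gripper opens to 85 mm and grips with 20 to 120 N. Pads are 22 mm wide; open, the fingers measure 114 mm over their backs; the gripper's body (76 mm by 85 mm) begins 54 mm behind the grasp point. The pads swing forward as they close: fully open they stand 13 mm farther back than shut.
Start: joints at [1.103, 0.521, -0.036, 1.599, 0.021, 1.021, -0.113], TCP at [0.242, -0.576, 0.248] pointing down, gripper open.
Joint ranges: [-2.91, 2.91], [-0.3, 2.13], [-1.5, 1.42], [0.17, 2.43], [-1.26, 4.41], [0.16, 1.93], [-2.52, 2.52]. Speed limits (rad/s): [1.89, 1.89, 2.39, 2.39, 3.01, 3.01, 3.01].

### API

Orientations are given as [roll, pitch, yaw] about the fixed x, y, z axes, in that order (R = Rz(yaw) Ry(pitch) Rx(roll)).
In Python, from workcell import bot gives the robot as it stands.
- The arm moves only by the shell command python3 -m inch 'ROWS' [FORCE]. ROWS is JSON, a list of rows, each a list of 7 numbers: the shift along the tool's x, y, z in units of 200 mm (1.0 is 200 mm), then the turn, a rotation vector about the tool's x, y, z in units of 90 degrees (1.0 is 90 degrees), then the opening, from 0 (shut) to 1 (fully open). In form: [[x, y, z, rx, ry, rz, grip], ...]. A call has 1 to 20 rows; each row is the pose to reach, as a shift and turn from the pose commanded when the call began, along the tool's axes at that moment; what a row does not reach only later rows make up. A row lasts 1/8 s, in which the tool goes at most 62.5 mm and 10.7 degrees, less where a joint would pass 70% of its speed; a pose out of reach is approached as far as the arm can. A call with a number of a shift or a turn outside -1 to 1 is refused whole. A call with a gripper value outside its range is refused whole. The fingers move at their own pace and stop on an object; FORCE is the grip in N (left out, the last holds). Time passes only in rows, so rows that repeat a pose let the fingers close. It gives the time, the measured TCP pose, the force, the opening and the grip force at its end, in the units of the state.
- bot.observe(): the state, without advancing time (a new reading comes with each control period).
- bot.grab_frame(name): name is "scene" or "side" or "wrist"; returns a dict with "img" (400x640x3 uint8, red, green, blue), "z_map" (400x640 float32, m along the optical axis (not along the pixel's ray), 0 where there is no reading), "vfov" (degrees; the focal length in pixels is half the picture's height over the tangent of half this angle, whatever the lens; pixels are square), "cx", "cy" (the principal point, pixels), "rvec" (rotation vector, rad) and "tvec" (3), from world to camera coordinates, as OpenCV has them. Camera axes: x right, y down, z forward; pixel columns grow to the right and rows downward; lengths in m; the calibration is good to about 2 mm. A picture is of the moment at which its call begins.
- bot.job_done(): hands the job in; it is judged then, once.
The state is a dict: "clock": time; "qpos": joint angles; "qd": joint speeds; "joint_efforts": joint torques, N m; "position": TCP position; "tool_rot": TCP orientation; "force": force on the tool from outside, world axes, zero at the start; "moment": the same for the moment, N m; "grip_width": finger opening in m; "finger_force": force on a finger pad.
Only numpy, scipy, OpenCV 4.12 (cv2) and the standard library are available. Lean on these libraries where they do the work, as an engineer would, in place of code of your own. Each camera call takes 0.05 s, during which the arm holds its last target. There are 200 camera calls.

### The job

Get this order ready for pick-up: lift all the green tea tins (there may be three to five) off the spinning display turntable and stand them upright, lids up, wholly on the black mat; put the low blue sweets tin there too, lid up, and stand the orange carton beside them, upright on one of its small ends. When the whole order is standing on the mat and let go of, press the desk bell's plunger fully down and let it come back up. The sugar jar stays standing on the turntable, and the straws, the remote and the steel tumbler are to be left where they are.

Things in the scene. Friction and masses are not known exactly. Their poses are not given: they have to be found in the camera images.
- tin1: square green tea tin with a paper band and a brass lid, 50 x 50 mm and 90 mm tall (body to 82 mm, then a 44 mm square lid), about 0.18 kg; origin at the centre of its underside, z up through the lid, x and y square to its flat sides. Starts standing on the turntable, one side roughly towards the turntable's middle; may be absent
- tin2: square green tea tin with a paper band and a brass lid, 50 x 50 mm and 90 mm tall (body to 82 mm, then a 44 mm square lid), about 0.18 kg; origin at the centre of its underside, z up through the lid, x and y square to its flat sides. Starts standing on the turntable, one side roughly towards the turntable's middle; may be absent
- tin3: square green tea tin with a paper band and a brass lid, 50 x 50 mm and 90 mm tall (body to 82 mm, then a 44 mm square lid), about 0.18 kg; origin at the centre of its underside, z up through the lid, x and y square to its flat sides. Starts standing on the turntable, one side roughly towards the turntable's middle; may be absent
- tin4: square green tea tin with a paper band and a brass lid, 50 x 50 mm and 90 mm tall (body to 82 mm, then a 44 mm square lid), about 0.18 kg; origin at the centre of its underside, z up through the lid, x and y square to its flat sides. Starts standing on the turntable, one side roughly towards the turntable's middle; may be absent
- tin5: square green tea tin with a paper band and a brass lid, 50 x 50 mm and 90 mm tall (body to 82 mm, then a 44 mm square lid), about 0.18 kg; origin at the centre of its underside, z up through the lid, x and y square to its flat sides. Starts standing on the turntable, one side roughly towards the turntable's middle; may be absent
- teabox: closed orange carton with a pale band, 130 mm long (x) x 56 mm wide (y) x 36 mm thick (z), about 0.2 kg; origin at the centre of the large face it lies on at the start, flat on the counter. Its small ends (56 x 36 mm) face along +x and -x
- teabox_center (a point): centre of the orange carton
- sweets: low square sweets tin, blue with a yellow lid, 60 x 60 mm and 40 mm tall, about 0.2 kg; origin at the centre of its underside, z up through the lid, x and y square to its sides. Starts on the counter beyond the mat
- mat: black rubber pick-up mat fixed to the counter, 190 mm (x) x 300 mm (y), 4 mm thick; origin at the centre of its underside
- turntable: fixed foot of the display turntable: origin on the counter under the spindle. On it the round wooden platter, 270 mm across, top 34 mm above the counter
- platter (a joint): angle of the wooden platter about the vertical, rad; it spins freely with no stop, brake or drive, so it turns at a touch off its centre
- sugar: white sugar jar with a blue band and a red lid, 54 mm across, 86 mm tall; origin at the centre of its underside. Stands on the turntable among the tins
- bell: steel desk bell fixed to the counter, 84 mm across, dome top 44 mm high; origin at the centre of its underside
- plunger_top (a point): top of the bell's brass plunger (22 mm across), 64 mm above the counter when up
- plunger (a joint): how far the plunger is pressed, m: 0 up, 0.010 at its stop; it springs back by itself, starts to move at about 2 N and needs about 5 N at the stop
- straws: bystander: cardboard tumbler of straws, 74 mm across, 105 mm tall plus straws to 165 mm; origin at the centre of its underside
- remote: bystander: black remote control lying flat, 150 x 45 x 18 mm; origin at the centre of its underside
- cup: bystander: steel tumbler, 72 mm across, 100 mm tall; origin at the centre of its underside

How it is judged:
On the way, in this order (a step that is already met when the one before it is completed fails the run):
1. every green tin present, the sweets tin and the orange carton stand upright on the mat, let go of (x of tin1 in the frame of mat between -0.08 and 0.08 m and y of tin1 in the frame of mat between -0.135 and 0.135 m and angle between each of tin1, tin2, tin3, tin4, tin5, sweets's own z axis and vertical below 0.12 rad and height (world z) of each of tin1, tin2, tin3, tin4, tin5, sweets below 0.012 m and linear speed of each of tin1, tin2, tin3, tin4, tin5, teabox, sweets below 0.03 m/s and x of tin2 in the frame of mat between -0.08 and 0.08 m and y of tin2 in the frame of mat between -0.135 and 0.135 m and x of tin3 in the frame of mat between -0.08 and 0.08 m and y of tin3 in the frame of mat between -0.135 and 0.135 m and x of tin4 in the frame of mat between -0.08 and 0.08 m and y of tin4 in the frame of mat between -0.135 and 0.135 m and x of tin5 in the frame of mat between -0.08 and 0.08 m and y of tin5 in the frame of mat between -0.135 and 0.135 m and x of teabox_center in the frame of mat between -0.08 and 0.08 m and y of teabox_center in the frame of mat between -0.135 and 0.135 m and (angle between teabox's own x axis and vertical below 0.12 rad or angle between teabox's own x axis and vertical above 3.0216 rad) and height (world z) of teabox_center below 0.08 m and x of sweets in the frame of mat between -0.08 and 0.08 m and y of sweets in the frame of mat between -0.135 and 0.135 m and contact force between the fingers and tin1 below 0.2 N and contact force between the fingers and tin2 below 0.2 N and contact force between the fingers and tin3 below 0.2 N and contact force between the fingers and tin4 below 0.2 N and contact force between the fingers and tin5 below 0.2 N and contact force between the fingers and teabox below 0.2 N and contact force between the fingers and sweets below 0.2 N), for 0.3 s.
2. the bell's plunger is pressed down to its stop (value of joint plunger above 0.0088 m), for 0.02 s.
At the end, for the whole second after the job is handed in: Every green tin and the sweets tin (lids up) and the carton (on a small end) stand at rest on the mat, within 0.12 rad of upright, centres at least 15 mm inside its edges; the plunger is up (within 2 mm); the sugar jar stands on the turntable; nothing is held (x of tin1 in the frame of mat between -0.08 and 0.08 m and y of tin1 in the frame of mat between -0.135 and 0.135 m and angle between each of tin1, tin2, tin3, tin4, tin5, sweets, sugar's own z axis and vertical below 0.12 rad and height (world z) of each of tin1, tin2, tin3, tin4, tin5, sweets below 0.012 m and linear speed of each of tin1, tin2, tin3, tin4, tin5, teabox, sweets below 0.03 m/s and x of tin2 in the frame of mat between -0.08 and 0.08 m and y of tin2 in the frame of mat between -0.135 and 0.135 m and x of tin3 in the frame of mat between -0.08 and 0.08 m and y of tin3 in the frame of mat between -0.135 and 0.135 m and x of tin4 in the frame of mat between -0.08 and 0.08 m and y of tin4 in the frame of mat between -0.135 and 0.135 m and x of tin5 in the frame of mat between -0.08 and 0.08 m and y of tin5 in the frame of mat between -0.135 and 0.135 m and x of teabox_center in the frame of mat between -0.08 and 0.08 m and y of teabox_center in the frame of mat between -0.135 and 0.135 m and (angle between teabox's own x axis and vertical below 0.12 rad or angle between teabox's own x axis and vertical above 3.0216 rad) and height (world z) of teabox_center below 0.08 m and x of sweets in the frame of mat between -0.08 and 0.08 m and y of sweets in the frame of mat between -0.135 and 0.135 m and horizontal distance between sugar and turntable below 0.135 m and height (world z) of sugar between 0.025 and 0.045 m and value of joint plunger below 0.002 m); the robot touches nothing.
It fails at once if the tumbler of straws is moved more than 40 mm (distance of straws from where it was at the start of the episode above 0.04 m).
It fails at once if the remote control is moved more than 40 mm (distance of remote from where it was at the start of the episode above 0.04 m).
It fails at once if the steel tumbler is moved more than 40 mm (distance of cup from where it was at the start of the episode above 0.04 m).
Of tin1, tin2, tin3, tin4, tin5 only 3 to 5 are there at a start; the rules pass over those that are not, and their reading is None.
At some moment in a run one of sweets may be knocked a few centimetres aside while the robot is not near it.
Once in a run the grip may slacken for a moment while it holds something.
It also fails if it takes over 210 s, if anything falls off the work surface, if the arm or the gripper's body presses on something with over 40 N, if the wrist force passes 120 N, or if a joint passes its speed limit or range.

## Working session

There is one attempt and no reset: what is moved stays moved. The work goes in short steps, Python scripts to look and compute and a shell command to move; the robot and the scene stay as the last step left them, time stands still between calls to the robot, and variables do not carry over. Pictures are saved under pics/ and viewed, at most 14 in all, crops included, and the job is handed in when it is done.

```bash
ls; mkdir -p pics
cat > h.py <<'E'
import numpy as np,cv2
from workcell import bot
from scipy.spatial.transform import Rotation as R
def grab(n,save=None):
    f=bot.grab_frame(n)
    if save: cv2.imwrite('pics/'+save,f['img'][:,:,::-1])
    return f
def cloud(f):
    h,w=f['z_map'].shape; fl=h/2/np.tan(np.radians(f['vfov'])/2)
    v,u=np.mgrid[:h,:w]; z=f['z_map']
    P=np.stack([(u-f['cx'])/fl*z,(v-f['cy'])/fl*z,z],-1)
    M=cv2.Rodrigues(np.array(f['rvec'],float))[0]
    W=(P-np.array(f['tvec']).ravel())@M
    W[z==0]=np.nan
    return W
E
python3 - <<'E'
from h import *
s=bot.observe();print(s)
for n in['scene','side','wrist']:
    f=grab(n,n+'0.png');np.savez('/tmp/'+n,W=cloud(f),img=f['img'])
    M=cv2.Rodrigues(np.array(f['rvec'],float))[0];print(n,f['vfov'],f['cx'],f['cy'],-M.T@np.array(f['tvec']).ravel())
a=[cv2.imread('pics/%s0.png'%n) for n in['scene','side']]
E
```

```text
pics
{'clock': 0.0, 'qpos': array([ 1.10279339,  0.52199615, -0.03633068,  1.60000664,  0.02119471,
        1.0210889 , -0.11281736]), 'qd': array([-0.00098723,  0.00054634, -0.00025975, -0.0002797 ,  0.00039178,
       -0.00152334, -0.00069833]), 'joint_efforts': array([-2.48207121e-03, -9.27097750e+01,  1.97787277e+00, -3.69934344e+01,
        1.75708754e-02,  8.31687619e-03,  4.72413660e-05]), 'position': array([ 0.241969  , -0.57591745,  0.2477373 ]), 'tool_rot': array([-3.14048081e+00,  7.32752713e-05,  3.97775703e-01]), 'force': array([0.21728408, 0.22652801, 0.21185344]), 'moment': array([-0.0132784 ,  0.01136393, -0.02212187]), 'finger_force': 0.0, 'grip_width': 0.08565080809522495}
scene 44.76007550993809 327.2444855942589 196.25368658127147 [1.69649633 0.14391628 1.1761446 ]
side 56.76612592096222 317.7148283891466 194.91906848790933 [0.48373252 0.87039964 1.04214771]
wrist 63.964703779714775 317.27974041378985 199.4679707879866 [ 0.3159566  -0.54484511  0.37392467]
```

View pics/scene0.png

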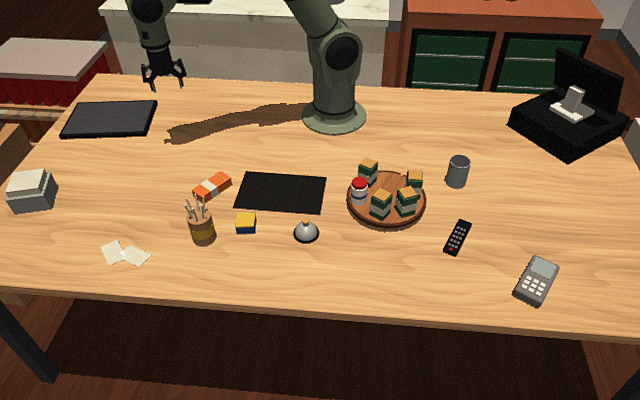

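View pics/side0.png

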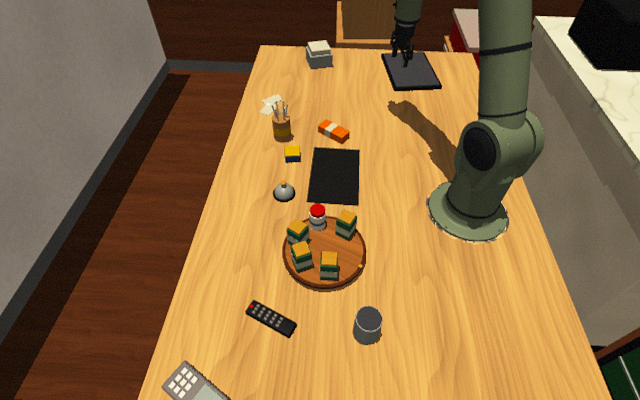

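The scene picture shows four green tins on the turntable at (368,170), (415,180), (381,203) and (407,200), with the sugar jar at (359,190). The mat is at (281,193), carton (212,187), sweets (246,223), bell (306,232) and straws (202,225). The remote (458,237) and cup (458,170) are away to the right.

```bash
cat >> h.py <<'E'
def rects(W,img,zlo,zhi,colf,box=(0.3,0.9,-0.6,0.5),mn=15):
    hsv=cv2.cvtColor(img,cv2.COLOR_RGB2HSV).astype(int)
    x,y,z=W[...,0],W[...,1],W[...,2]
    m=(z>zlo)&(z<zhi)&(x>box[0])&(x<box[1])&(y>box[2])&(y<box[3])&colf(hsv)
    n,l=cv2.connectedComponents(m.astype(np.uint8))
    o=[]
    for i in range(1,n):
        p=W[l==i]
        if len(p)<mn: continue
        r=cv2.minAreaRect((p[:,:2]*1000).astype(np.float32))
        vv,uu=np.where(l==i)
        o.append((np.round(r[0],1),np.round(r[1],1),round(r[2],1),len(p),np.round(np.median(p[:,2]),4),int(uu.mean()),int(vv.mean())))
    return o
anyc=lambda h:h[...,0]>=0
yel=lambda h:(h[...,0]>12)&(h[...,0]<35)&(h[...,1]>110)
org=lambda h:((h[...,0]<14)|(h[...,0]>172))&(h[...,1]>150)
dark=lambda h:h[...,2]<70
E
python3 - <<'E'
from h import *
for n in['scene','side']:
    d=np.load('/tmp/%s.npz'%n);W,img=d['W'],d['img']
    print(n)
    for nm,a in [('high',(0.105,0.135,anyc)),('carton',(0.028,0.045,anyc)),('bell',(0.055,0.075,anyc)),('mat',(0.001,0.010,dark)),('remote',(0.012,0.024,dark))]:
        print(nm);[print('  ',*r) for r in rects(W,img,*a)]
E
```

```text
scene
high
   [440.4 155.3] [50.5 52.8] 55.2 199 0.1231 368 164
   [486.2 309.1] [49.2 54.9] 88.9 214 0.1227 414 177
   [535.3 128.4] [49.  50.9] 90.0 181 0.1197 359 183
   [570.6 281.7] [53.9 49.2] 28.4 242 0.1229 407 194
   [589.6 202.4] [53.6 53.7] 63.2 245 0.1232 381 196
   [ 715.6 -350.2] [71.2 67.9] 74.7 239 0.1083 198 215
carton
   [ 497.6 -381.9] [ 68.7 132.7] 51.5 474 0.0371 211 184
   [512.  225.2] [257.7 264.3] 35.8 1781 0.0357 386 201
   [394.6 462.2] [68.  34.3] 72.2 71 0.0374 455 179
   [ 658.4 -226.8] [69.  60.4] 8.2 293 0.0406 245 220
   [669.8 -29.6] [57.2 57.5] 27.3 188 0.0376 305 228
   [ 736.6 -343.1] [33.5 72.6] 20.6 87 0.0367 204 237
bell
   [391.5 461.2] [70.3 35.4] 66.3 96 0.0648 456 173
   [449.6 175.8] [25.3 52.1] 37.8 45 0.0659 371 179
   [508.4 325. ] [18.7 10.3] 69.2 23 0.0648 418 192
   [549.2 129.5] [50.5 22.9] 85.9 63 0.0643 358 198
   [584.9 277.1] [71.6 37.2] 70.5 97 0.0649 404 208
   [606.  205.4] [38.2 68.7] 8.7 93 0.0656 379 211
   [666.7 -31.1] [25.1 19. ] 7.9 32 0.065 305 220
   [ 733.4 -340.5] [36.9 73.6] 29.8 112 0.0646 202 230
mat
   [ 480.4 
[... 982 characters left out ...]
129
   [668.7 -29. ] [19.3 19.2] 62.8 26 0.0638 282 182
   [533.1 147.7] [20.4 50. ] 87.7 59 0.0655 316 223
   [433.9 172.3] [67.6 34.1] 14.6 69 0.0655 344 231
   [562.4 207.5] [26.   1.1] 56.8 15 0.0677 306 237
   [606.4 220.9] [ 3.2 36.8] 59.3 29 0.0669 290 240
   [566.9 304.5] [23.9 55.4] 86.3 62 0.0648 302 264
   [485.3 334.3] [ 4.7 47.3] 88.4 53 0.065 328 275
   [402.6 486.4] [ 4.8 33.6] 31.3 28 0.0661 356 329
mat
   [ 481.5 -138.8] [297.9 185.6] 89.0 2460 0.0049 334 176
   [ 652.9 -200.9] [44.8  6.8] 4.1 16 0.005 293 160
   [658.8 -12.4] [76.7 45. ] 21.8 61 0.0076 285 197
remote
   [ 644.4 -201.9] [36.3  5.8] 10.6 21 0.0177 294 158
   [643.  453.3] [ 43.4 146.2] 65.5 564 0.0178 272 319
```

```bash
cat >> h.py <<'E'
def go(p,rpy,deg=True):
    "row (from present pose) to reach TCP p, rpy"
    s=bot.observe();R0=R.from_euler('xyz',s['tool_rot']);R1=R.from_euler('xyz',rpy,degrees=deg)
    d=R0.inv().apply(np.array(p)-s['position'])/0.2;w=(R0.inv()*R1).as_rotvec()/(np.pi/2)
    return np.round(np.r_[d,w],3).tolist()
def tilt(yaw,t): # tool down with yaw, then turned t deg about tool y
    return (R.from_euler('xyz',[180,0,yaw],degrees=True)*R.from_euler('y',t,degrees=True)).as_euler('xyz',degrees=True)
E
python3 - <<'E'
from h import *
from scipy.optimize import minimize
for n in['scene','side']:
    d=np.load('/tmp/%s.npz'%n);W=d['W'];z=W[...,2]
    m=(z>.031)&(z<.04)&(np.hypot(W[...,0]-.4975,W[...,1]+.382)<.09);p=W[m][:,:2]
    c=p.mean(0);u=np.linalg.svd(p-c)[2][0];print(n,c,np.degrees(np.arctan2(u[1],u[0])))
g=np.array([.525,-.403])
print(go([g[0],g[1],.15],tilt(-37.5,-30)))
print(go([g[0],g[1],.15],tilt(-37.5,0)))
E
```

```text
scene [ 0.49957383 -0.38217126] -36.72670806522761
side [ 0.495852   -0.38001224] 143.2289559560316
[1.64, -0.249, 0.49, 0.175, -0.301, 0.654]
[1.64, -0.249, 0.49, -0.0, 0.0, 0.67]
```

```bash
python3 -m inch '[[0.3,-0.05,-0.05,0,0,0.12,1],[0.6,-0.1,-0.05,0,0,0.24,1],[0.9,-0.15,-0.05,0,0,0.36,1],[0.95,-0.15,-0.05,0,0,0.48,1],[0.95,-0.15,-0.05,0,0,0.6,1],[0.95,-0.15,-0.05,0,0,0.66,1],[0.95,-0.15,-0.05,0,0,0.66,1]]' 80
python3 - <<'E'
from h import *
print(bot.observe()['qpos'],bot.observe()['tool_rot'])
u=np.array([np.cos(np.radians(-36.9)),np.sin(np.radians(-36.9))]);g=np.array([.4975,-.3815])+.035*u
print(g,go([*g,.12],tilt(-36.9,-30)))
E
```

```text
clock: 1.02
position: [0.4057, -0.4747, 0.258]
tool_rot: [3.141, 0.001, -0.638]
force: [-0.4, 0.1, 0.8]
grip_width: 0.0853
finger_force: 0.0
[ 0.6443725   0.51832107  0.18473988  1.59856919 -0.10575184  1.03504601
 -1.34929185] [ 3.14144312e+00  5.58345185e-04 -6.37972087e-01]
[ 0.52548896 -0.40251471] [0.266, -0.647, 0.69, 0.001, -0.333, 0.004]
```

```bash
python3 -m inch '[[0.1,-0.3,0.1,0,-0.11,0,1],[0.2,-0.6,0.3,0,-0.22,0,1],[0.266,-0.647,0.5,0,-0.333,0,1],[0.266,-0.647,0.69,0,-0.333,0,1],[0.266,-0.647,0.69,0,-0.333,0,1],[0.266,-0.647,0.69,0,-0.333,0,1]]'
python3 - <<'E'
from h import *
print(bot.observe()['qpos'],R.from_euler('xyz',bot.observe()['tool_rot']).as_matrix()[:,2])
u=np.array([np.cos(np.radians(-36.9)),np.sin(np.radians(-36.9))]);g=np.array([.4975,-.3815])+.035*u
print(g,go([*g,.026],tilt(-36.9,-30)))
f=grab('wrist','w1.png')
E
```

```text
clock: 1.78
position: [0.5255, -0.4038, 0.1227]
tool_rot: [-3.141, 0.52, -0.639]
force: [-0.2, 0.2, 1.3]
grip_width: 0.0854
finger_force: 0.0
[ 0.50971167  1.02117046  0.15508801  1.08134312 -0.13852049  1.56941675
 -1.54564263] [-0.39874072  0.2965594  -0.86778935]
[ 0.52548896 -0.40251471] [0.237, -0.005, 0.421, 0.001, -0.002, 0.003]
```

View pics/w1.png

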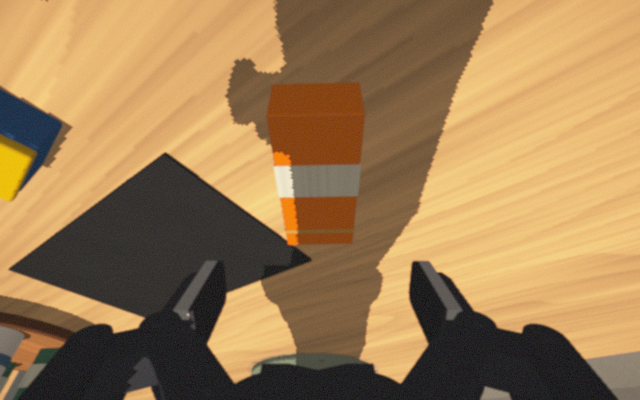

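The wrist view shows the carton (268–362, 83–243) centred between the fingertips at (210,265) and (425,265), square to them. I'll go down and grip.

```bash
python3 -m inch '[[0.08,0,0.14,0,0,0,1],[0.16,0,0.28,0,0,0,1],[0.237,0,0.42,0,0,0,1],[0.237,0,0.42,0,0,0,1],[0.237,0,0.42,0,0,0,0],[0.237,0,0.42,0,0,0,0],[0.237,0,0.42,0,0,0,0],[0.237,0,0.42,0,0,0,0],[0.237,0,0.42,0,0,0,0],[0.237,0,0.42,0,0,0,0],[0.237,0,0.42,0,0,0,0]]' 90
python3 - <<'E'
from h import *
s=bot.observe()['position'];print(go(s+[0,0,.15],tilt(-36.9,-30)))
E
```

```text
clock: 3.2
position: [0.5259, -0.4033, 0.0267]
tool_rot: [-3.142, 0.519, -0.639]
force: [1.4, -1.3, 13.1]
grip_width: 0.0543
finger_force: 95.5
[-0.372, -0.0, -0.651, 0.002, -0.003, 0.003]
```

```bash
python3 -m inch '[[-0.1,0,-0.16,0,0,0,0],[-0.2,0,-0.32,0,0,0,0],[-0.3,0,-0.5,0,0,0,0],[-0.37,0,-0.65,0,0.06,0,0],[-0.37,0,-0.65,0,0.15,0,0],[-0.37,0,-0.65,0,0.25,0,0],[-0.37,0,-0.65,0,0.35,0,0],[-0.37,0,-0.65,0,0.45,0,0],[-0.37,0,-0.65,0,0.55,0,0],[-0.37,0,-0.65,0,0.66,0,0],[-0.37,0,-0.65,0,0.77,0,0],[-0.37,0,-0.65,0,0.88,0,0],[-0.37,0,-0.65,0,1,0,0],[-0.37,0,-0.65,0,1,0,0],[-0.37,0,-0.65,0,1,0,0]]'
python3 - <<'E'
from h import *
s=bot.observe();print(s['qpos'])
f=grab('scene');W=cloud(f);h=cv2.cvtColor(f['img'],cv2.COLOR_RGB2HSV).astype(int)
m=org(h)&(W[...,2]>.06)&(np.abs(W[...,0]-.52)<.15)&(np.abs(W[...,1]+.4)<.12);p=W[m];print(len(p),np.percentile(p,[2,50,98],axis=0))
cv2.imwrite('pics/a.png',np.vstack([f['img'][100:300,120:440,::-1],grab('side')['img'][50:250,180:500,::-1]]))
# target
print(go([.531,-.237,.2],tilt(-24,60)))
E
```

```text
clock: 5.08
position: [0.5513, -0.4303, 0.2593]
tool_rot: [-3.116, -0.684, -0.632]
force: [0.9, -0.0, -1.8]
grip_width: 0.0546
finger_force: 95.0
[ 0.27439092  0.43912634  0.39433802  1.98916347 -1.2617471   0.16206572
 -0.41529323]
439 [[ 0.53284728 -0.4624901   0.16833783]
 [ 0.5617652  -0.42035247  0.26497695]
 [ 0.58989831 -0.38656915  0.2938629 ]]
[-0.699, -0.718, -0.164, 0.087, 0.228, -0.093]
```

View pics/a.png

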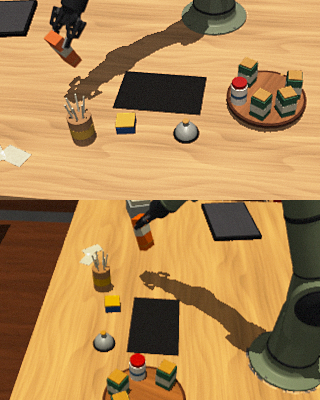

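The carton is held at (65,45) in the upper crop, but the tilt stopped at 39° with joints 5 and 6 at their ranges. I'll work round that by letting joint 5 swing the other way.

```bash
python3 -m inch '[[0,0,0,0,-0.1,0,0],[0,0,0,0,-0.2,0,0],[0,0,0,0.1,-0.2,0,0],[0,0,0,0.17,-0.2,0,0],[0,0,0,0.17,-0.2,0,0]]'
python3 -c "
from h import *
print(bot.observe()['qpos'])"
python3 -m inch '[[0,0,0,-0.1,0,0,0],[0,0,0,-0.2,0,0,0],[0,0,0,-0.3,0,0,0],[0,0,0,-0.34,0,0,0],[0,0,0,-0.34,0,0,0]]'
python3 -c "
from h import *
print(bot.observe()['qpos'])"
```

```text
clock: 5.8
position: [0.5499, -0.4314, 0.2565]
tool_rot: [-2.872, -0.37, -0.584]
force: [-1.0, 0.0, -0.7]
grip_width: 0.0545
finger_force: 95.3
[ 0.29894001  0.59732417  0.63602315  1.70401714 -0.97021158  0.86546209
 -0.67451449]
clock: 6.42
position: [0.5533, -0.427, 0.256]
tool_rot: [2.875, -0.37, -0.576]
force: [0.2, 0.3, -1.6]
grip_width: 0.0545
finger_force: 95.5
[-0.20966931  0.74238629  1.04755482  1.75693074 -0.62732252  0.63675394
 -1.17246455]
```

```bash
cat > kin.py <<'E'
import numpy as np,itertools
from scipy.optimize import least_squares
from scipy.spatial.transform import Rotation as R
D=[([1.10279,.521996,-.03633,1.600007,.021195,1.021089,-.112817],[.241969,-.575917,.247737],[-3.14048,7.3e-5,.397776]),
([.6443725,.51832107,.18473988,1.59856919,-.10575184,1.03504601,-1.34929185],[.4057,-.4747,.258],[3.14144,.000558,-.63797]),
([.50971167,1.02117046,.15508801,1.08134312,-.13852049,1.56941675,-1.54564263],[.5255,-.4038,.1227],[-3.141,.52,-.639]),
([.27439092,.43912634,.39433802,1.98916347,-1.2617471,.16206572,-.41529323],[.5513,-.4303,.2593],[-3.116,-.684,-.632]),
([.29894001,.59732417,.63602315,1.70401714,-.97021158,.86546209,-.67451449],[.5499,-.4314,.2565],[-2.872,-.37,-.584]),
([-.20966931,.74238629,1.04755482,1.75693074,-.62732252,.63675394,-1.17246455],[.5533,-.427,.256],[2.875,-.37,-.576])]
def fk(q,p,s):
    d0,a,b,L,e1,e2,o1,o3,o5,o7,k,o2,o4,o6,a2=p
    z=lambda t:R.from_euler('z',t);y=lambda t:R.from_euler('y',t)
    off=[o1,o2,o3,o4,o5,o6,o7];t=[s[i]*q[i]+off[i] for i in range(7)]
    r=z(t[0]);x=r.apply([k,0,d0]);r=r*y(t[1]);r=r*z(t[2]);x=x+r.apply([e1,0,a]);r=r*y(t[3])*z(t[4]);x=x+r.apply([e2,0,b]);r=r*y(t[5]);x=x+r.apply([a2,0,0]);r=r*z(t[6]);return x+r.apply([0,0,L]),r
def res(p,s):
    o=[]
    for q,x,e in D:
        X,r=fk(q,p,s);o+=list((X-x)*5)+list((R.from_euler('xyz',e).inv()*r).as_rotvec())
    return np.r_[o,1e-3*np.array(p[4:])]
if __name__=='__main__':
    B=[]
    for s in itertools.product([1,-1],repeat=4):
      S=[s[0],1,s[1],1,s[2],1,s[3]]
      for o7 in (0,np.pi/2,np.pi,-np.pi/2):
        for o1 in (0,np.pi):
          f=least_squares(res,[.34,.4,.4,.25,0,0,o1,0,0,o7,0,0,0,0,0],args=(S,),max_nfev=60)
          B.append((f.cost,S,f.x))
    B.sort(key=lambda b:b[0])
    for b in B[:4]:print(b[0],b[1],np.round(b[2],3).tolist())
E
python3 kin.py
```

```text
0.005361966113250982 [-1, 1, -1, 1, -1, 1, -1] [0.301, 0.521, 0.41, 0.306, 0.003, -0.003, -0.046, -0.052, 0.003, 1.499, 0.002, -0.009, -0.034, 0.06, -0.011]
0.005361966113253663 [-1, 1, -1, 1, -1, 1, -1] [0.301, 0.521, 0.41, 0.306, 0.003, -0.003, -0.046, -0.052, 0.003, 1.499, 0.002, -0.009, -0.034, 0.06, -0.011]
0.005361966113254204 [-1, 1, -1, 1, -1, 1, -1] [0.301, 0.521, 0.41, 0.306, 0.003, -0.003, -0.046, -0.052, 0.003, 1.499, 0.002, -0.009, -0.034, 0.06, -0.011]
0.0053619661132684095 [-1, 1, -1, 1, -1, 1, -1] [0.301, 0.521, 0.41, 0.306, 0.003, -0.003, -0.046, -0.052, 0.003, 1.499, 0.002, -0.009, -0.034, 0.06, -0.011]
```

```bash
cat > kin2.py <<'E'
from kin import *
S=[-1,1,-1,1,-1,1,-1]
def fk2(q,p):
    z=lambda t:R.from_euler('z',t);y=lambda t:R.from_euler('y',t);t=np.array(q)*S
    d0,a,b,L,y1,y2,y3,x1,x2,x3,x0,y0,o7=p
    r=z(t[0]);x=r.apply([x0,y0,d0]);r=r*y(t[1])*z(t[2]);x=x+r.apply([x1,y1,a]);r=r*y(t[3])*z(t[4]);x=x+r.apply([x2,y2,b]);r=r*y(t[5]);x=x+r.apply([x3,y3,0]);r=r*z(t[6]+o7);return x+r.apply([0,0,L]),r
def res2(p):
    o=[]
    for q,x,e in D:
        X,r=fk2(q,p);o+=list((X-x)*5)+list((R.from_euler('xyz',e).inv()*r).as_rotvec())
    return np.array(o)
P=least_squares(res2,[.3,.52,.41,.306]+[0]*8+[1.55]).x
lo=np.array([-2.91,-.3,-1.5,.17,-1.26,.16,-2.52]);hi=np.array([2.91,2.13,1.42,2.43,4.41,1.93,2.52])
def ik(x,r,q0):
    def f(q):
        X,rr=fk2(q,P);return np.r_[(X-x)*5,(r.inv()*rr).as_rotvec(),1e-3*(q-q0)]
    s=least_squares(f,np.clip(q0,lo+.01,hi-.01),bounds=(lo,hi));return s.x,np.abs(s.fun[:6]).max()
if __name__=='__main__':
    print(np.round(P,3),np.round(np.abs(res2(P)).max(),4)); rr=res2(P).reshape(-1,6);print(np.round(rr,3))
E
python3 kin2.py
cat > t.py <<'E'
from kin2 import *
rng=np.random.default_rng(0)
for (px,py,pz) in [(.531,-.237,.106),(.555,-.237,.106)]:
  for t in (45,60,75):
   for yaw in (-24,-60,15):
    rr=R.from_euler('xyz',[180,0,yaw],degrees=True)*R.from_euler('y',t,degrees=True)
    sol=[ik([px,py,pz],rr,rng.uniform(lo,hi)) for _ in range(25)]
    g=[s[0] for s in sol if s[1]<.01]
    print(px,t,yaw,len(g));
    for q in g[:3]:print('   ',np.round(q,2))
E
python3 t.py
```

```text
[ 0.32   0.529  0.421  0.311 -0.037 -0.413  0.412 -0.     0.    -0.
  0.    -0.021  1.571] 0.0004
[[-0.  0. -0. -0. -0. -0.]
 [ 0. -0.  0.  0. -0. -0.]
 [ 0. -0.  0. -0. -0. -0.]
 [ 0. -0.  0.  0.  0. -0.]
 [-0.  0. -0.  0.  0.  0.]
 [-0. -0. -0.  0.  0.  0.]]
0.531 45 -24 13
    [0.22 0.65 0.05 2.41 3.   0.69 1.55]
    [-0.28  0.85  0.74  2.43  3.5   0.83  0.83]
    [ 0.44  0.64 -0.24  2.4   2.81  0.71  1.81]
0.531 45 -60 17
    [-0.82  1.51  1.42  2.29  4.21  0.73 -0.92]
    [-0.52  0.83  0.67  2.28  2.26  0.31  1.31]
    [-0.52  0.83  0.67  2.28  2.28  0.3   1.29]
0.531 45 15 18
    [ 1.56  1.28 -1.45  2.19  1.82  0.59 -2.16]
    [0.07 0.88 0.76 2.26 4.27 1.17 1.05]
    [0.09 0.86 0.71 2.25 4.27 1.14 1.06]
0.531 60 -24 0
0.531 60 -60 16
    [ 0.16  0.83 -0.37  2.3   1.94  1.28  1.73]
    [-0.65  1.03  0.68  2.33  2.22  0.57  1.1 ]
    [-0.22  0.83  0.1   2.32  1.96  0.98  1.54]
0.531 60 15 14
    [-0.01  1.32  1.05  2.31  3.99  1.93  1.03]
    [ 1.69  1.56 -1.5   2.23  2.1   0.53 -2.14]
    [ 1.69  1.56 -1.5   2.23  2.1   0.53 -2.14]
0.531 75 -24 0
0.531 75 -60 15
    [-0.97  1.61
[... 850 characters left out ...]
  1.26  2.15]
    [ 0.8   0.93 -0.73  2.43  2.77  1.26  2.15]
0.555 60 -60 16
    [-0.05  0.82 -0.1   2.25  1.92  1.09  1.68]
    [-0.05  0.82 -0.1   2.25  1.92  1.09  1.68]
    [-0.76  1.18  0.89  2.28  2.48  0.38  0.77]
0.555 60 15 11
    [-0.06  1.36  1.09  2.27  3.94  1.93  0.94]
    [-0.06  1.36  1.09  2.27  3.94  1.93  0.94]
    [0.25 0.96 0.55 2.26 4.1  1.4  1.28]
0.555 75 -24 0
0.555 75 -60 16
    [-1.03  1.83  1.23  2.28  3.36  0.32 -0.59]
    [ 0.4   1.15 -0.75  2.22  2.11  1.93  1.84]
    [ 0.05  1.01 -0.31  2.23  1.96  1.58  1.6 ]
0.555 75 15 13
    [ 1.59  1.41 -1.12  2.19  3.77  0.37  2.52]
    [ 1.76  1.83 -1.5   2.19  2.26  0.39 -2.02]
    [0.21 1.24 0.67 2.26 3.94 1.93 1.31]
```

The fitted kinematic model is exact to under a millimetre, so I can plan through joint space.

```bash
cat > t.py <<'E'
from kin2 import *
from workcell import bot
import sys
s=bot.observe();q=np.array(s['qpos'])
rr=R.from_euler('xyz',[180,0,-60],degrees=True)*R.from_euler('y',60,degrees=True)
best=None
rng=np.random.default_rng(1)
for i in range(60):
    g,e=ik([.531,-.237,.22],rr,rng.uniform(lo,hi) if i else q)
    m=min((g-lo).min(),(hi-g).min())
    if e<.01 and m>.04:
        c=np.abs((g-q)/[1.89,1.89,2.39,2.39,3,3,3]).max()
        if best is None or c<best[0]:best=(c,g)
print(best);g=best[1]
x0,r0=fk2(q,P);print(x0,s['position'])
for k in np.linspace(0,1,13)[1:]:
    X,r=fk2(q+k*(g-q),P);print(np.round(k,2),np.round(np.r_[r0.inv().apply(X-x0)/.2,(r0.inv()*r).as_rotvec()/(np.pi/2)],2).tolist(),np.round(X,3),np.round(r.as_matrix()[:,2],2))
E
python3 t.py
```

```text
(np.float64(0.8988382164290104), array([-0.7965587 ,  0.80925909,  0.93360287,  2.34231989,  2.06919213,
        0.39103065,  1.44655149]))
[ 0.55329057 -0.42700178  0.25598209] [ 0.55326514 -0.42703932  0.25597915]
0.08 [-0.18, 0.05, 0.01, -0.07, -0.05, -0.28] [ 0.519 -0.418  0.243] [ 0.03 -0.47 -0.88]
0.17 [-0.31, 0.11, -0.0, -0.12, -0.11, -0.56] [ 0.49  -0.412  0.239] [-0.06 -0.54 -0.84]
0.25 [-0.4, 0.17, -0.04, -0.16, -0.18, -0.85] [ 0.469 -0.409  0.242] [-0.12 -0.62 -0.78]
0.33 [-0.44, 0.2, -0.08, -0.2, -0.27, -1.14] [ 0.458 -0.406  0.248] [-0.14 -0.69 -0.71]
0.42 [-0.45, 0.2, -0.13, -0.22, -0.36, -1.42] [ 0.455 -0.401  0.257] [-0.13 -0.76 -0.63]
0.5 [-0.44, 0.17, -0.18, -0.23, -0.47, -1.71] [ 0.46  -0.393  0.264] [-0.08 -0.82 -0.56]
0.58 [-0.41, 0.09, -0.22, 0.21, 0.56, 1.82] [ 0.471 -0.381  0.269] [-0.01 -0.86 -0.5 ]
0.67 [-0.4, -0.02, -0.25, 0.15, 0.53, 1.51] [ 0.487 -0.363  0.27 ] [ 0.08 -0.88 -0.46]
0.75 [-0.4, -0.17, -0.26, 0.09, 0.49, 1.21] [ 0.503 -0.339  0.266] [ 0.18 -0.88 -0.44]
0.83 [-0.44, -0.34, -0.27, 0.04, 0.46, 0.9] [ 0.517 -0.309  0.256] [ 0.27 -0.85 -0.44]
0.92 [-0.52, -0.52, -0.26, -0.0, 0.42, 0.59] [ 0.528 -0.275  0.24 ] [ 0.36 -0.81 -0.46]
1.0 [-0.63, -0.7, -0.25, -0.04, 0.39, 0.28] [ 0.531 -0.237  0.22 ] [ 0.43 -0.75 -0.5 ]
```

```bash
cat > t2.py <<'E'
from kin2 import *
from workcell import bot
q=np.array(bot.observe()['qpos']);rng=np.random.default_rng(1)
for yaw in range(-180,180,20):
    rr=R.from_euler('xyz',[180,0,yaw],degrees=True)*R.from_euler('y',60,degrees=True);best=None
    for i in range(14):
        g,e=ik([.531,-.237,.22],rr,rng.uniform(lo,hi) if i>5 else q+rng.normal(size=7)*.3)
        m=min((g-lo).min(),(hi-g).min())
        if e<.01 and m>.04:
            c=np.abs((g-q)/[1.89,1.89,2.39,2.39,3,3,3]).max()
            if best is None or c<best[0]:best=(c,g)
    if best: print(yaw,round(best[0],2),np.round(best[1],2))
E
python3 t2.py
```

```text
-140 1.09 [-0.01  0.91  0.03  1.37  0.59  1.74  2.11]
-120 1.07 [ 0.14  0.82 -0.35  1.59  0.94  1.7   2.04]
-100 1.06 [ 0.4   0.84 -0.82  1.82  1.31  1.79  2.  ]
-80 1.07 [ 0.22  0.65 -0.53  2.07  1.44  1.4   2.05]
-60 1.03 [-0.88  0.95  1.11  2.34  2.47  0.26  1.  ]
20 1.66 [0.06 0.86 0.97 2.26 4.35 1.58 1.04]
40 1.0 [ 1.64  1.11 -1.35  1.95  0.09  0.48 -0.24]
60 0.7 [ 0.78  0.74 -0.01  1.75 -1.05  1.3   0.92]
80 0.64 [ 0.94  0.87 -0.36  1.49 -0.64  1.42  0.75]
100 0.73 [ 0.59  0.95  0.1   1.28 -0.7   1.8   1.03]
```

```bash
sed -i "s/,-60\],degrees/,85],degrees/; s/-.237,.22\]/-.237,.2]/; s/linspace(0,1,13)/linspace(0,1,15)/" t.py; python3 t.py
```

```text
(np.float64(0.6335247325770765), array([ 0.96900716,  0.93591367, -0.46656929,  1.43271947, -0.51621635,
        1.43451333,  0.71524647]))
[ 0.55329057 -0.42700178  0.25598209] [ 0.55326514 -0.42703932  0.25597915]
0.07 [-0.12, -0.09, 0.15, 0.04, -0.06, -0.09] [ 0.55  -0.414  0.215] [ 0.11 -0.31 -0.94]
0.14 [-0.24, -0.18, 0.28, 0.1, -0.11, -0.18] [ 0.546 -0.399  0.179] [ 0.07 -0.21 -0.97]
0.21 [-0.36, -0.27, 0.38, 0.16, -0.15, -0.27] [ 0.542 -0.381  0.148] [ 0.04 -0.1  -0.99]
0.29 [-0.47, -0.36, 0.45, 0.23, -0.18, -0.35] [ 0.538 -0.362  0.123] [ 0.02  0.01 -1.  ]
0.36 [-0.57, -0.45, 0.5, 0.31, -0.19, -0.43] [ 0.534 -0.342  0.103] [-0.    0.12 -0.99]
0.43 [-0.65, -0.54, 0.51, 0.4, -0.19, -0.51] [ 0.532 -0.321  0.09 ] [-0.01  0.23 -0.97]
0.5 [-0.72, -0.62, 0.5, 0.49, -0.18, -0.59] [ 0.53  -0.301  0.083] [-0.02  0.34 -0.94]
0.57 [-0.77, -0.69, 0.47, 0.58, -0.15, -0.66] [ 0.53  -0.283  0.082] [-0.02  0.44 -0.9 ]
0.64 [-0.8, -0.75, 0.41, 0.67, -0.1, -0.72] [ 0.531 -0.266  0.088] [-0.01  0.53 -0.85]
0.71 [-0.81, -0.79, 0.33, 0.75, -0.03, -0.79] [ 0.532 -0.253  0.1  ] [ 0.    0.62 -0.79]
0.79 [-0.8, -0.81, 0.23, 0.83, 0.05, -0.84] [ 0.533 -0.243  0.118] [ 0.02  0.69 -0.72]
0.86 [-0.77, -0.8, 0.11, 0.9, 0.16, -0.9] [ 0.534 -0.237  0.141] [ 0.04  0.76 -0.65]
0.93 [-0.72, -0.78, -0.02, 0.95, 0.28, -0.95] [ 0.534 -0.235  0.168] [ 0.06  0.82 -0.57]
1.0 [-0.67, -0.72, -0.16, 0.99, 0.41, -1.0] [ 0.531 -0.237  0.2  ] [ 0.08  0.86 -0.5 ]
```

```bash
python3 -m inch '[[-0.05,-0.05,-0.05,0.04,-0.06,-0.09,0],[-0.1,-0.1,-0.1,0.1,-0.11,-0.18,0],[-0.15,-0.15,-0.15,0.16,-0.15,-0.27,0],[-0.2,-0.2,-0.15,0.23,-0.18,-0.35,0],[-0.25,-0.26,-0.15,0.31,-0.19,-0.43,0],[-0.3,-0.31,-0.15,0.4,-0.19,-0.51,0],[-0.34,-0.36,-0.15,0.49,-0.18,-0.59,0],[-0.38,-0.41,-0.15,0.58,-0.15,-0.66,0],[-0.43,-0.46,-0.15,0.67,-0.1,-0.72,0],[-0.48,-0.51,-0.15,0.75,-0.03,-0.79,0],[-0.53,-0.57,-0.15,0.83,0.05,-0.84,0],[-0.58,-0.62,-0.15,0.9,0.16,-0.9,0],[-0.63,-0.67,-0.15,0.95,0.28,-0.95,0],[-0.67,-0.72,-0.16,0.99,0.41,-1,0],[-0.67,-0.72,-0.16,0.99,0.41,-1,0],[-0.67,-0.72,-0.16,0.99,0.41,-1,0],[-0.67,-0.72,-0.16,0.99,0.41,-1,0]]'
cat >> h.py <<'E'
def orange(lo=(.4,-.42,.02),hi=(.7,-.1,.4)):
    out=[]
    for n in('scene','side'):
        f=grab(n);W=cloud(f);h=cv2.cvtColor(f['img'],cv2.COLOR_RGB2HSV).astype(int)
        m=org(h)&(W>lo).all(-1)&(W<hi).all(-1);p=W[m]
        out.append((len(p),np.round(np.percentile(p,[1,50,99],axis=0),3).tolist()))
    return out
E
python3 - <<'E'
from h import *
s=bot.observe();print(s['qpos'],R.from_euler('xyz',s['tool_rot']).as_matrix().round(3).tolist())
for o in orange():print(o)
cv2.imwrite('pics/b.png',np.vstack([grab('scene')['img'][100:300,120:440,::-1],grab('side')['img'][50:250,180:500,::-1]]))
print(go([.531,-.237,.106],tilt(85,60)))
E
```

```text
clock: 8.55
position: [0.53, -0.2397, 0.2025]
tool_rot: [3.139, -1.045, 1.481]
force: [0.8, -0.1, -1.4]
grip_width: 0.0542
finger_force: 95.5
[ 0.70099461  0.89279187  0.00693394  1.45157024 -0.78988339  1.57817281
  0.94974228] [[0.045, 0.996, 0.08], [0.5, -0.092, 0.861], [0.865, 0.001, -0.502]]
(477, [[0.501, -0.255, 0.107], [0.551, -0.224, 0.205], [0.563, -0.21, 0.239]])
(368, [[0.502, -0.282, 0.104], [0.531, -0.215, 0.201], [0.559, -0.208, 0.236]])
[-0.41, 0.003, 0.251, 0.002, 0.001, -0.0]
```

View pics/b.png

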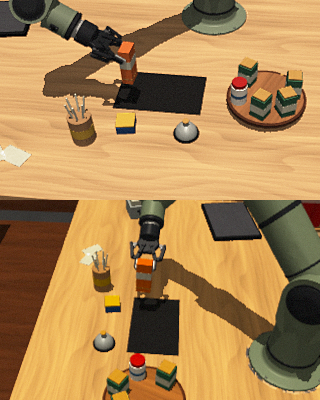

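The carton hangs upright at the tool over the right of the mat, (127,60) in the top crop. I'll check how vertical it is, then lower it.

```bash
cat >> h.py <<'E'
def lean(c,rad=.045,zlo=.03,zhi=.4):
    "tilt of carton side faces from scene & side clouds"
    for n in('scene','side'):
        f=grab(n);W=cloud(f);h=cv2.cvtColor(f['img'],cv2.COLOR_RGB2HSV).astype(int)
        m=(org(h))&(np.hypot(W[...,0]-c[0],W[...,1]-c[1])<rad)&(W[...,2]>zlo)&(W[...,2]<zhi);p=W[m];p=p[np.isfinite(p).all(1)]
        d=1 if n=='side' else 0
        q=p[p[:,2]<np.percentile(p[:,2],99)-.01]
        for _ in range(4):
            A=np.c_[q,np.ones(len(q))][:,[1-d,2,3]];k=np.linalg.lstsq(A,q[:,d],rcond=None)[0];r=q[:,d]-A@k;q=q[np.abs(r)<2*r.std()+1e-3]
        print(n,len(q),'slope d%s/dz=%.3f'%('xy'[d],k[1]),'top/bot',np.percentile(p[:,2],[1,99]).round(4),'face',np.median(q[:,d]).round(4),'yaw slope %.3f'%k[0])
E
python3 -c "
from h import *
lean((.531,-.228))"
python3 -m inch '[[-0.1,0,0.06,0,0,0,0],[-0.2,0,0.12,0,0,0,0],[-0.3,0,0.18,0,0,0,0],[-0.36,0,0.21,0,0,0,0],[-0.39,0,0.225,0,0,0,0],[-0.41,0,0.237,0,0,0,0],[-0.41,0,0.237,0,0,0,0],[-0.41,0,0.237,0,0,0,0]]'
python3 -c "
from h import *
lean((.531,-.228))"
```

```text
scene 259 slope dx/dz=-0.009 top/bot [0.1048 0.2378] face 0.5566 yaw slope -0.388
side 261 slope dy/dz=0.007 top/bot [0.1068 0.2359] face -0.2136 yaw slope -0.070
clock: 9.85
position: [0.5303, -0.2394, 0.1076]
tool_rot: [3.138, -1.046, 1.483]
force: [-0.6, 0.8, -2.0]
grip_width: 0.0546
finger_force: 95.5
scene 198 slope dx/dz=-0.006 top/bot [0.0319 0.1443] face 0.5558 yaw slope -0.573
side 184 slope dy/dz=0.009 top/bot [0.0341 0.142 ] face -0.2135 yaw slope -0.080
```

```bash
python3 -m inch '[[-0.013,0,0.0075,0,0,0,0],[-0.026,0,0.015,0,0,0,0],[-0.026,0,0.015,0,0,0,0]]'
python3 -m inch '[[-0.009,0,0.005,0,0,0,0],[-0.009,0,0.005,0,0,0,0]]'
```

```text
clock: 10.32
position: [0.5304, -0.2394, 0.1035]
tool_rot: [3.136, -1.049, 1.485]
force: [-4.6, -5.4, 26.5]
grip_width: 0.0546
finger_force: 97.1
clock: 10.58
position: [0.5305, -0.2394, 0.1033]
tool_rot: [3.134, -1.051, 1.487]
force: [-8.3, -8.5, 46.4]
grip_width: 0.0545
finger_force: 98.3
```

```bash
python3 -m inch '[[-0.007,0,0.004,0,0,0,0],[-0.007,0,0.004,0,0,0,0]]'
```

```text
clock: 10.82
position: [0.5312, -0.2392, 0.1024]
tool_rot: [3.131, -1.051, 1.489]
force: [-4.2, -8.2, 51.7]
grip_width: 0.0546
finger_force: 98.9
```

```bash
python3 -m inch '[[0.009,0,-0.005,0,0,0,0],[0.015,0,-0.009,0,0,0,0],[0.015,0,-0.009,0,0,0,0]]'
python3 -m inch '[[0,0,0,0,0,0,0.7],[0,0,0,0,0,0,0.8],[0,0,0,0,0,0,1],[0,0,0,0,0,0,1],[0,0,0,0,0,0,1],[0,0,-0.1,0,0,0,1],[0,0,-0.2,0,0,0,1],[0,0,-0.35,0,0,0,1],[0,0,-0.5,0,0,0,1],[0,0,-0.65,0,0,0,1],[0,0,-0.7,0,0,0,1],[0,0,-0.7,0,0,0,1]]'
python3 -c "
from h import *
lean((.531,-.228))
s=bot.observe();print(s['qpos'])
print(go([.6,-.4,.3],tilt(90,0)),go([.53,-.4,.3],tilt(100,0)))"
```

```text
clock: 11.2
position: [0.531, -0.2392, 0.1027]
tool_rot: [3.135, -1.048, 1.486]
force: [2.6, -3.4, 15.4]
grip_width: 0.0544
finger_force: 96.0
clock: 12.7
position: [0.5188, -0.3605, 0.1711]
tool_rot: [3.139, -1.046, 1.482]
force: [-0.5, 1.7, -0.4]
grip_width: 0.0852
finger_force: 0.0
scene 209 slope dx/dz=-0.013 top/bot [0.0313 0.1405] face 0.5574 yaw slope -0.394
side 175 slope dy/dz=-0.005 top/bot [0.0326 0.1385] face -0.2144 yaw slope -0.105
[ 0.80664885  1.05917142  0.04600944  1.16317798 -0.73463684  1.74816664
  0.95192119]
[0.476, 0.422, -0.468, 0.03, -0.666, -0.052] [0.46, 0.073, -0.495, 0.089, -0.662, -0.152]
```

```bash
python3 -m inch '[[0.05,0.04,-0.05,0,-0.06,0,1],[0.1,0.08,-0.1,0,-0.17,0,1],[0.2,0.16,-0.2,0,-0.28,0,1],[0.3,0.24,-0.3,0,-0.39,0,1],[0.38,0.32,-0.38,0,-0.5,0,1],[0.44,0.4,-0.44,0,-0.6,0,1],[0.47,0.42,-0.47,0.03,-0.666,-0.05,1],[0.47,0.42,-0.47,0.03,-0.666,-0.05,1],[0.47,0.42,-0.47,0.03,-0.666,-0.05,1]]'
cat >> h.py <<'E'
def sq(c,zlo,zhi,cams=('scene','side'),rad=.05,col=anyc):
    "fit square top: centre and yaw (mod 90) in each camera"
    o=[]
    for n in cams:
        f=grab(n);W=cloud(f);h=cv2.cvtColor(f['img'],cv2.COLOR_RGB2HSV).astype(int)
        m=(W[...,2]>zlo)&(W[...,2]<zhi)&(np.hypot(W[...,0]-c[0],W[...,1]-c[1])<rad)&col(h);p=W[m]
        if len(p)<10:print(n,'none');continue
        r=cv2.minAreaRect((p[:,:2]*1000).astype(np.float32));print(n,len(p),np.round(r[0],1),np.round(r[1],1),round(r[2],1),'z',np.median(p[:,2]).round(4))
E
python3 -c "
from h import *
sq((.658,-.228),.036,.05,col=yel)
s=bot.observe();print(s['qpos'])
print(go([.658,-.228,.2],tilt(99,0)))"
```

```text
clock: 13.92
position: [0.5987, -0.4017, 0.2987]
tool_rot: [-3.14, -0.002, 1.565]
force: [-0.0, -0.3, -0.6]
grip_width: 0.0854
finger_force: 0.0
scene 260 [ 656.8 -227.4] [63.1 60.8] 8.3 z 0.0413
side 157 [ 658.2 -226.6] [60.3 64.3] 6.6 z 0.0411
[ 0.31220238  0.67590754  0.36502239  1.25661387 -0.23740572  1.25276968
  0.67174975]
[0.874, 0.293, 0.494, -0.001, -0.001, -0.104]
```

```bash
python3 -m inch '[[0.2,0.1,0,0,0,-0.05,1],[0.45,0.2,0,0,0,-0.085,1],[0.7,0.295,0,0,0,-0.085,1],[0.875,0.295,0.2,0,0,-0.085,1],[0.875,0.295,0.5,0,0,-0.085,1],[0.875,0.295,0.75,0,0,-0.085,1],[0.875,0.295,0.75,0,0,-0.085,1]]'
python3 -c "
from h import *
sq((.658,-.228),.036,.05,('scene','side','wrist'),col=yel)
print(bot.observe()['qpos'],go([.6575,-.227,.03],tilt(97.5,0)))"
```

```text
clock: 14.9
position: [0.6566, -0.2273, 0.1458]
tool_rot: [-3.135, -0.002, 1.699]
force: [0.2, -0.0, 0.4]
grip_width: 0.0855
finger_force: 0.0
scene 266 [ 658.  -226.5] [64.5 60.5] 4.8 z 0.0412
side 156 [ 658.2 -229.9] [59.4 64.7] 8.5 z 0.0407
wrist 5556 [ 657.3 -228.1] [60.  60.1] 7.7 z 0.0405
[ 0.07890192  0.75951956  0.28416434  1.47959424 -0.24138607  0.93478732
  0.56130989] [0.008, -0.011, 0.608, 0.001, 0.001, -0.001]
```

```bash
python3 -m inch '[[0,0,0.2,0,0,0,1],[0,0,0.4,0,0,0,1],[0,0,0.55,0,0,0,1],[0,0,0.595,0,0,0,1],[0,0,0.595,0,0,0,1],[0,0,0.595,0,0,0,0],[0,0,0.595,0,0,0,0],[0,0,0.595,0,0,0,0],[0,0,0.595,0,0,0,0],[0,0,0.595,0,0,0,0],[0,0,0.595,0,0,0,0]]' 60
python3 -m inch '[[0,0,-0.1,0,0,0,0],[0,0,-0.25,0,0,0,0],[0,0,-0.4,0,0,0,0],[0,0,-0.4,0,0,0,0]]'
python3 -c "
from h import *
print(bot.observe()['qpos'],go([.426,-.237,.12],tilt(90,0)))"
```

```text
clock: 16.42
position: [0.6597, -0.2274, 0.0323]
tool_rot: [3.14, 0.001, 1.701]
force: [-2.7, 1.1, 12.5]
grip_width: 0.0588
finger_force: 64.4
clock: 16.92
position: [0.6604, -0.2276, 0.1144]
tool_rot: [3.138, 0.003, 1.701]
force: [-0.3, -0.4, -2.0]
grip_width: 0.0589
finger_force: 65.7
[ 0.08528971  0.80248383  0.27080268  1.50103428 -0.25383115  0.8678758
  0.57127445] [0.106, -1.168, -0.033, 0.003, 0.001, 0.083]
```

```bash
python3 -m inch '[[0.2,0,0,0,0,0,0],[0.4,-0.05,0,0,0,0,0],[0.6,-0.15,0,0,0,0,0],[0.68,-0.35,0,0,0,0,0],[0.68,-0.55,0,0,0,0,0],[0.68,-0.75,0,0,0,0.05,0],[0.68,-0.9,0,0,0,0.083,0],[0.68,-1,0,0,0,0.083,0],[0.68,-1,0,0,0,0.083,0]]'
python3 -c "
from h import *
print(bot.observe()['qpos'],go([.426,-.237,.06],tilt(90,0)))"
```

```text
clock: 18.05
position: [0.4419, -0.1183, 0.1108]
tool_rot: [-3.141, 0.0, 1.57]
force: [0.5, 0.4, -1.2]
grip_width: 0.0586
finger_force: 65.6
[-0.09449552  0.51001345  0.2943969   2.15420223 -0.29057453  0.51487369
  0.41817303] [-0.593, -0.079, 0.254, -0.001, 0.0, -0.0]
```

```bash
python3 -m inch '[[-0.15,-0.08,0,0,0,0,0],[-0.3,-0.08,0,0,0,0,0],[-0.45,-0.08,0.05,0,0,0,0],[-0.59,-0.08,0.15,0,0,0,0],[-0.59,-0.08,0.25,0,0,0,0],[-0.59,-0.08,0.34,0,0,0,0],[-0.59,-0.08,0.36,0,0,0,0],[-0.59,-0.08,0.36,0,0,0,0]]'
python3 -m inch '[[0,0,0.01,0,0,0,0],[0,0,0.01,0,0,0,0]]'
python3 -c "
from h import *
print(bot.observe()['position'],bot.observe()['qpos'])"
```

```text
clock: 19.05
position: [0.4273, -0.2363, 0.0387]
tool_rot: [-3.141, 0.001, 1.571]
force: [0.2, -0.7, -1.0]
grip_width: 0.0583
finger_force: 65.6
clock: 19.3
position: [0.4272, -0.2362, 0.0369]
tool_rot: [3.141, 0.001, 1.571]
force: [-0.0, -0.5, -1.0]
grip_width: 0.0588
finger_force: 65.6
[ 0.42723492 -0.23623716  0.03690321] [ 0.23662595  0.67973486  0.19631001  2.10021864 -0.32670779  0.38923832
  0.69399563]
```

Lower 2 mm more, open part-way, and lift.

```bash
python3 -m inch '[[0,0,0.01,0,0,0,0],[0,0,0.01,0,0,0,0]]'
python3 -m inch '[[0,0,0,0,0,0,0.8],[0,0,0,0,0,0,0.87],[0,0,0,0,0,0,0.87],[0,0,0,0,0,0,0.87],[0,0,-0.2,0,0,0,0.87],[0,0,-0.5,0,0,0,0.87],[0.05,0,-0.8,0,0,0,1],[0.2,0,-1,0,0,0,1],[0.3,0,-1,0,0,0,1],[0.3,0,-1,0,0,0,1]]'
cat > tins.py <<'E'
from h import *
import sys
C=np.array([.511,.226]);out={}
lid=lambda h:(h[...,0]>12)&(h[...,0]<40)&(h[...,1]>70)
for n in('scene','side'):
    f=grab(n);W=cloud(f)
    for r in rects(W,f['img'],.119,.135,lid,box=(.35,.7,.07,.4),mn=40):
        c=r[0]/1000;v=c-C;rad=np.degrees(np.arctan2(v[1],v[0]));a=(r[2]-rad+45)%90-45
        print(n,c,r[1],'closing dir %.0f radial %.0f r %.3f'%(rad+a,rad,np.hypot(*v)),r[4])
    for r in rects(W,f['img'],.115,.13,org,box=(.35,.7,.07,.4),mn=20):print('  sugar',r[0],r[4])
print(bot.observe()['qpos'].round(2),bot.observe()['position'])
E
python3 tins.py; python3 -c "
from h import *
sq((.426,-.237),.04,.055,col=yel); lean((.531,-.228))"
```

```text
clock: 19.55
position: [0.4272, -0.2363, 0.0362]
tool_rot: [3.141, 0.001, 1.571]
force: [-8.9, 6.0, 43.6]
grip_width: 0.0589
finger_force: 70.9
clock: 20.8
position: [0.4272, -0.1748, 0.2348]
tool_rot: [3.141, 0.0, 1.573]
force: [-0.6, -0.6, -0.5]
grip_width: 0.0852
finger_force: 0.0
scene [0.4366 0.1558] [44.1 47.9] closing dir -118 radial -137 r 0.102 0.1248
scene [0.4882 0.3111] [51.8 45.8] closing dir 91 radial 105 r 0.088 0.125
scene [0.5689 0.2822] [50.1 46.8] closing dir 24 radial 44 r 0.081 0.1243
scene [0.587  0.2044] [42.7 49.2] closing dir -32 radial -16 r 0.079 0.1248
  sugar [532.1 129.2] 0.1211
side [0.4375 0.1549] [46.4 43.9] closing dir -120 radial -136 r 0.102 0.1239
side [0.5883 0.2027] [44.2 44. ] closing dir -31 radial -17 r 0.081 0.1236
side [0.5699 0.2833] [43.9 44.8] closing dir 24 radial 44 r 0.082 0.1239
side [0.4864 0.3094] [43.  45.4] closing dir 92 radial 106 r 0.087 0.1242
  sugar [531.8 129.1] 0.1198
[-0.05  0.3   0.39  2.04 -0.15  0.83  0.42] [ 0.42690464 -0.17635274  0.23437533]
scene 89 [ 424.6 -216.5] [67.6 33.6] 20.2 z 0.0453
side 159 [ 428.7 -235.5] [56.5 65. ] 0.1 z 0.0446
scene 192 slope dx/dz=0.001 top/bot [0.0313 0.1399] face 0.5573 yaw slope -0.304
side 177 slope dy/dz=-0.007 top/bot [0.031  0.1378] face -0.2143 yaw slope -0.106
```

```bash
python3 -m inch '[[0.3,0,0,0,0,-0.1,1],[0.6,0,0,0,0,-0.2,1],[0.9,0,0,0,0,-0.3,1],[1,0,0,0,0,-0.3,1]]'
cat > wr.py <<'E'
from h import *
import sys
lid=lambda h:(h[...,0]>12)&(h[...,0]<40)&(h[...,1]>70)
f=grab('wrist');W=cloud(f);s=bot.observe()
zl=float(sys.argv[1]) if len(sys.argv)>1 else .1185
for r in rects(W,f['img'],zl,zl+.012,lid,box=(.35,.75,-.3,.4),mn=200):print(r[0],r[1],r[2],r[3],r[4])
print(s['position'].round(4),s['tool_rot'].round(3),s['qpos'].round(2))
E
python3 -c "
from h import *
print(go([.437,.155,.22],tilt(150,0)))"
```

```text
clock: 21.6
position: [0.4268, 0.0266, 0.2342]
tool_rot: [-3.141, -0.0, 2.048]
force: [0.0, -1.8, 0.2]
grip_width: 0.0853
finger_force: 0.0
[0.547, 0.34, 0.071, -0.0, -0.0, -0.363]
```

```bash
python3 -m inch '[[0.25,0.17,0,0,0,-0.1,1],[0.45,0.3,0,0,0,-0.2,1],[0.55,0.34,0.07,0,0,-0.3,1],[0.55,0.34,0.07,0,0,-0.363,1],[0.55,0.34,0.07,0,0,-0.363,1],[0.55,0.34,0.07,0,0,-0.363,1]]';python3 wr.py
```

```text
clock: 22.35
position: [0.4379, 0.1522, 0.2202]
tool_rot: [-3.141, 0.0, 2.609]
force: [0.3, 0.4, 0.6]
grip_width: 0.0853
finger_force: 0.0
[484.5 308.5] [44.9 44.7] 0.2 4158 0.1244
[436.1 154.5] [44.1 44.2] 61.6 3386 0.1244
[568.2 282.1] [45.8 43.9] 25.5 3011 0.1244
[578.4 223.8] [20.  10.8] 36.4 251 0.124
[0.4379 0.1523 0.2203] [-3.141  0.     2.609] [-0.48  0.31  0.02  2.04 -0.01  0.8   0.59]
```

```bash
python3 -m inch '[[0.013,0.005,0.1,0,0,-0.024,1],[0.013,0.005,0.3,0,0,-0.024,1],[0.013,0.005,0.5,0,0,-0.024,1],[0.013,0.005,0.655,0,0,-0.024,1],[0.013,0.005,0.655,0,0,-0.024,1],[0.013,0.005,0.655,0,0,-0.024,0],[0.013,0.005,0.655,0,0,-0.024,0],[0.013,0.005,0.655,0,0,-0.024,0],[0.013,0.005,0.655,0,0,-0.024,0],[0.013,0.005,0.655,0,0,-0.024,0],[0.013,0.005,0.655,0,0,-0.024,0],[0.013,0.005,0.655,0,0,-0.024,0]]' 60
python3 -m inch '[[0,0,-0.1,0,0,0,0],[0,0,-0.25,0,0,0,0],[0,0,-0.4,0,0,0,0],[0,0,-0.4,0,0,0,0]]'
python3 tins.py;python3 -c "
from h import *
print(go([.426,.03,.17],tilt(90,0)))"
```

```text
clock: 23.9
position: [0.4366, 0.155, 0.0906]
tool_rot: [3.141, 0.001, 2.65]
force: [-2.0, -0.3, 12.3]
grip_width: 0.0494
finger_force: 59.9
clock: 24.4
position: [0.437, 0.1553, 0.1717]
tool_rot: [3.139, 0.003, 2.65]
force: [0.0, 0.0, -2.0]
grip_width: 0.0497
finger_force: 62.7
scene [0.4835 0.3085] [53.  44.7] closing dir 93 radial 108 r 0.087 0.1251
scene [0.5684 0.2827] [48.7 46.4] closing dir 23 radial 45 r 0.081 0.1251
scene [0.5874 0.2035] [43.9 49.1] closing dir -29 radial -16 r 0.080 0.1245
  sugar [533.3 130.9] 0.1209
side [0.5886 0.203 ] [45.4 44. ] closing dir -31 radial -17 r 0.081 0.124
side [0.5697 0.2828] [44.4 45. ] closing dir 25 radial 44 r 0.082 0.1237
side [0.4864 0.3101] [42.9 45.5] closing dir 92 radial 106 r 0.088 0.124
  sugar [531.8 130.9] 0.1204
[-0.48  0.38  0.01  2.09 -0.01  0.67  0.61] [0.43593064 0.15493717 0.16958105]
[-0.251, -0.574, -0.002, 0.0, 0.0, 0.687]
```

```bash
python3 -m inch '[[-0.05,-0.1,0,0,0,0.1,0],[-0.1,-0.25,0,0,0,0.21,0],[-0.18,-0.4,0,0,0,0.33,0],[-0.25,-0.57,0,0,0,0.45,0],[-0.25,-0.57,0,0,0,0.57,0],[-0.25,-0.57,0,0,0,0.687,0],[-0.25,-0.57,0,0,0,0.687,0],[-0.25,-0.57,0,0,0,0.687,0]]'
python3 -c "
from h import *
print(go([.426,-.142,.062],tilt(90,0)))"
```

```text
clock: 25.5
position: [0.426, 0.0309, 0.169]
tool_rot: [-3.141, 0.001, 1.575]
force: [-0.4, -0.3, -2.2]
grip_width: 0.0491
finger_force: 62.8
[-0.864, -0.003, 0.536, -0.001, 0.001, 0.003]
```

```bash
python3 -m inch '[[-0.2,0,0.1,0,0,0,0],[-0.45,0,0.2,0,0,0,0],[-0.7,0,0.25,0,0,0,0],[-0.865,0,0.3,0,0,0,0],[-0.865,0,0.4,0,0,0,0],[-0.865,0,0.5,0,0,0,0],[-0.865,0,0.53,0,0,0,0],[-0.865,0,0.535,0,0,0,0],[-0.865,0,0.54,0,0,0,0]]'
python3 -m inch '[[0,0,0.005,0,0,0,0],[0,0,0.005,0,0,0,0]]'
```

```text
clock: 26.62
position: [0.4265, -0.1423, 0.062]
tool_rot: [3.141, 0.001, 1.572]
force: [-0.4, 0.4, -1.5]
grip_width: 0.0493
finger_force: 62.7
clock: 26.88
position: [0.4263, -0.1422, 0.0607]
tool_rot: [3.142, 0.001, 1.571]
force: [0.8, 0.0, 0.3]
grip_width: 0.0496
finger_force: 62.7
```

```bash
python3 -m inch '[[0,0,0.003,0,0,0,0.7],[0,0,0.003,0,0,0,0.77],[0,0,0.003,0,0,0,0.77],[0,0,0.003,0,0,0,0.77],[0,0,-0.2,0,0,0,0.77],[0,0,-0.5,0,0,0,0.8],[0.1,0,-0.75,0,0,0,1],[0.4,0,-0.8,0,0,0,1],[0.7,0,-0.8,0,0,0,1],[1,0,-0.8,0,0,0,1],[1,0,-0.8,0,0,0,1]]'
python3 tins.py;python3 -c "
from h import *
sq((.426,-.142),.085,.1)
print(go([.486,.309,.22],tilt(182,0)))"
```

```text
clock: 28.25
position: [0.4259, 0.0619, 0.2203]
tool_rot: [-3.141, -0.0, 1.577]
force: [-0.2, -0.6, -0.1]
grip_width: 0.085
finger_force: 0.0
scene [0.485 0.311] [43.3 50.2] closing dir 88 radial 107 r 0.089 0.125
scene [0.5684 0.2826] [48.9 47.5] closing dir 26 radial 45 r 0.081 0.1252
scene [0.5887 0.2034] [44.8 47.7] closing dir -34 radial -16 r 0.081 0.1255
  sugar [532.4 129.1] 0.1213
side [0.5887 0.2032] [44.4 44.6] closing dir -32 radial -16 r 0.081 0.1239
side [0.5699 0.283 ] [44.2 45.6] closing dir 25 radial 44 r 0.082 0.124
side [0.4864 0.3092] [43.  45.3] closing dir 92 radial 106 r 0.087 0.1241
  sugar [531.7 129.5] 0.1203
[-0.51  0.26  0.29  2.13 -0.1   0.77 -0.16] [0.42601011 0.05798713 0.2202894 ]
scene 144 [ 429.3 -141.1] [48.1 56.1] 87.1 z 0.0935
side 38 [ 426.5 -122.5] [12.9 44.3] 84.9 z 0.0913
[1.261, 0.297, 0.0, -0.001, 0.0, -1.023]
```

```bash
python3 -m inch '[[0.2,0.1,0,0,0,-0.11,1],[0.4,0.2,0,0,0,-0.22,1],[0.6,0.3,0,0,0,-0.33,1],[0.8,0.3,0,0,0,-0.44,1],[1,0.3,0,0,0,-0.55,1],[1,0.3,0,0,0,-0.66,1],[1,0.3,0,0,0,-0.77,1],[1,0.3,0,0,0,-0.88,1],[1,0.3,0,0,0,-1,1],[1,0.3,0,0,0,-1,1]]'
python3 -m inch '[[0,0.26,0,0,0,-0.023,1],[0,0.26,0,0,0,-0.023,1],[0,0.26,0,0,0,-0.023,1]]';python3 wr.py
```

```text
clock: 29.7
position: [0.4869, 0.2563, 0.22]
tool_rot: [-3.141, -0.001, 3.138]
force: [-1.0, -0.1, -1.0]
grip_width: 0.0853
finger_force: 0.0
clock: 30.08
position: [0.4864, 0.309, 0.2199]
tool_rot: [-3.14, -0.001, -3.11]
force: [0.1, -0.5, -0.2]
grip_width: 0.0851
finger_force: 0.0
[484.4 309.4] [44.2 43.5] 0.2 3359 0.1245
[568.2 282.6] [45. 44.] 25.3 2598 0.1244
[0.4865 0.3087 0.22  ] [-3.140e+00 -1.000e-03 -3.109e+00] [-0.56  0.48 -0.15  1.76  0.09  0.91  0.86]
```

```bash
python3 -m inch '[[0.01,0.003,0.1,0,0,0.018,1],[0.01,0.003,0.3,0,0,0.018,1],[0.01,0.003,0.5,0,0,0.018,1],[0.01,0.003,0.655,0,0,0.018,1],[0.01,0.003,0.655,0,0,0.018,1],[0.01,0.003,0.655,0,0,0.018,0],[0.01,0.003,0.655,0,0,0.018,0],[0.01,0.003,0.655,0,0,0.018,0],[0.01,0.003,0.655,0,0,0.018,0],[0.01,0.003,0.655,0,0,0.018,0],[0.01,0.003,0.655,0,0,0.018,0],[0.01,0.003,0.655,0,0,0.018,0]]' 60
python3 -m inch '[[0,0,-0.1,0,0,0,0],[0,0,-0.25,0,0,0,0],[0,0,-0.4,0,0,0,0],[0,0,-0.4,0,0,0,0]]'
python3 tins.py;python3 -c "
from h import *
print(go([.426,.12,.17],tilt(90,0)),go([.426,.12,.17],tilt(95,0)))"
```

```text
clock: 31.62
position: [0.485, 0.3105, 0.0907]
tool_rot: [3.141, 0.002, -3.135]
force: [-0.7, -1.8, 8.1]
grip_width: 0.0493
finger_force: 61.1
clock: 32.12
position: [0.4852, 0.3109, 0.1719]
tool_rot: [3.14, 0.003, -3.134]
force: [0.1, -0.1, -1.6]
grip_width: 0.0495
finger_force: 62.6
scene [0.5698 0.2834] [45.6 46.2] closing dir 32 radial 44 r 0.082 0.1246
scene [0.5886 0.2035] [44.4 48.6] closing dir -31 radial -16 r 0.081 0.1252
  sugar [534.3 129.3] 0.121
side [0.5888 0.2031] [45.4 44.7] closing dir -33 radial -16 r 0.081 0.1237
side [0.5694 0.2829] [43.5 48.2] closing dir 26 radial 44 r 0.082 0.1238
[-0.57  0.54 -0.14  1.8   0.1   0.81  0.82] [0.48417237 0.3102274  0.16940335]
[0.298, -0.949, -0.003, -0.0, 0.0, 1.005] [0.298, -0.949, -0.003, -0.0, 0.0, 0.949]
```

```bash
python3 -m inch '[[0.15,-0.1,0,0,0,0.1,0],[0.25,-0.25,0,0,0,0.21,0],[0.3,-0.4,0,0,0,0.32,0],[0.3,-0.55,0,0,0,0.43,0],[0.3,-0.7,0,0,0,0.54,0],[0.3,-0.85,0,0,0,0.65,0],[0.3,-0.95,0,0,0,0.76,0],[0.3,-0.95,0,0,0,0.88,0],[0.3,-0.95,0,0,0,1,0],[0.3,-0.95,0,0,0,1,0],[0.3,-0.95,0,0,0,1,0]]'
python3 -c "
from h import *
print(go([.426,-.048,.062],tilt(90,0)))"
```

```text
clock: 33.6
position: [0.4254, 0.1199, 0.169]
tool_rot: [-3.141, 0.001, 1.583]
force: [0.2, -0.4, -2.8]
grip_width: 0.0492
finger_force: 62.6
[-0.839, -0.007, 0.536, -0.001, 0.001, 0.008]
```

```bash
python3 -m inch '[[-0.2,0,0.1,0,0,0,0],[-0.45,0,0.2,0,0,0,0],[-0.7,0,0.25,0,0,0.008,0],[-0.84,0,0.3,0,0,0.008,0],[-0.84,0,0.4,0,0,0.008,0],[-0.84,0,0.5,0,0,0.008,0],[-0.84,0,0.53,0,0,0.008,0],[-0.84,0,0.535,0,0,0.008,0],[-0.84,0,0.54,0,0,0.008,0]]'
python3 -m inch '[[0,0,0.005,0,0,0,0],[0,0,0.005,0,0,0,0]]'
```

```text
clock: 34.72
position: [0.4272, -0.0481, 0.0619]
tool_rot: [3.141, 0.001, 1.567]
force: [-0.4, 0.6, -1.9]
grip_width: 0.0494
finger_force: 62.7
clock: 34.98
position: [0.4272, -0.0481, 0.0607]
tool_rot: [3.141, 0.001, 1.566]
force: [-1.0, 0.5, 2.1]
grip_width: 0.0493
finger_force: 63.1
```

```bash
python3 -m inch '[[0,0,0.003,0,0,0,0.7],[0,0,0.003,0,0,0,0.77],[0,0,0.003,0,0,0,0.77],[0,0,0.003,0,0,0,0.77],[0,0,-0.2,0,0,0,0.77],[0,0,-0.5,0,0,0,0.8],[0.1,0,-0.75,0,0,0,1],[0.4,0.2,-0.8,0,0,-0.1,1],[0.7,0.4,-0.8,0,0,-0.2,1],[1,0.6,-0.8,0,0,-0.27,1],[1,0.7,-0.8,0,0,-0.27,1],[1,0.7,-0.8,0,0,-0.27,1]]'
python3 tins.py;python3 -c "
from h import *
print(go([.5685,.2826,.22],tilt(115.3,0)))"
```

```text
clock: 36.48
position: [0.5691, 0.1532, 0.2194]
tool_rot: [-3.141, 0.0, 1.992]
force: [-0.3, -1.5, 0.5]
grip_width: 0.085
finger_force: 0.0
scene [0.5694 0.2833] [47.  44.3] closing dir 28 radial 44 r 0.082 0.1252
scene [0.5879 0.2042] [44.6 51. ] closing dir -32 radial -16 r 0.080 0.1244
  sugar [532.  129.5] 0.1213
side [0.5895 0.203 ] [44.2 45.8] closing dir -34 radial -16 r 0.082 0.124
side [0.57   0.2825] [44.1 46.5] closing dir 27 radial 44 r 0.082 0.1245
  sugar [531.1 131.3] 0.1204
[-0.49  0.5   0.18  1.74 -0.11  0.91  0.16] [0.56745589 0.15077435 0.21968385]
[0.6, 0.273, -0.003, -0.001, 0.0, -0.014]
```

```bash
python3 -m inch '[[0.2,0.1,0,0,0,0,1],[0.4,0.2,0,0,0,-0.014,1],[0.6,0.273,0,0,0,-0.014,1],[0.6,0.273,0,0,0,-0.014,1],[0.6,0.273,0,0,0,-0.014,1]]';python3 wr.py;python3 -c "
from h import *
print(go([.5685,.2826,.089],tilt(115.3,0)))"
```

```text
clock: 37.2
position: [0.5687, 0.2817, 0.2202]
tool_rot: [-3.14, 0.001, 2.011]
force: [0.3, -0.6, -0.3]
grip_width: 0.0855
finger_force: 0.0
[568.  283.2] [44.  43.9] 26.1 3361 0.1244
[587.2 203.4] [44.1 44.3] 59.1 2618 0.1244
[0.569  0.2814 0.2203] [-3.141e+00  1.000e-03  2.011e+00] [-0.66  0.57  0.16  1.61 -0.11  0.97 -0.02]
[0.007, 0.001, 0.657, -0.001, 0.001, -0.001]
```

```bash
python3 -m inch '[[0.01,0,0.1,0,0,-0.01,1],[0.01,0,0.3,0,0,-0.01,1],[0.01,0,0.5,0,0,-0.01,1],[0.01,0,0.655,0,0,-0.01,1],[0.01,0,0.655,0,0,-0.01,1],[0.01,0,0.655,0,0,-0.01,0],[0.01,0,0.655,0,0,-0.01,0],[0.01,0,0.655,0,0,-0.01,0],[0.01,0,0.655,0,0,-0.01,0],[0.01,0,0.655,0,0,-0.01,0],[0.01,0,0.655,0,0,-0.01,0],[0.01,0,0.655,0,0,-0.01,0]]' 60
python3 -m inch '[[0,0,-0.1,0,0,0,0],[0,0,-0.25,0,0,0,0],[0,0,-0.4,0,0,0,0],[0,0,-0.4,0,0,0,0]]'
python3 tins.py;python3 -c "
from h import *
print(go([.5,.12,.17],tilt(90,0)),go([.45,.12,.17],tilt(90,0)))"
```

```text
clock: 38.75
position: [0.5687, 0.2849, 0.0908]
tool_rot: [3.14, 0.001, 2.028]
force: [-1.1, -2.1, 8.8]
grip_width: 0.0496
finger_force: 60.8
clock: 39.25
position: [0.5692, 0.2854, 0.1728]
tool_rot: [3.137, 0.0, 2.028]
force: [0.2, -0.2, -2.7]
grip_width: 0.0495
finger_force: 62.9
scene [0.5881 0.2028] [44. 50.] closing dir -28 radial -17 r 0.081 0.1247
  sugar [533.1 129.8] 0.1211
  sugar [525.4 127. ] 0.1204
[-0.66  0.63  0.15  1.65 -0.11  0.87 -0.01] [0.56799945 0.28493489 0.16987052]
[-0.59, -0.669, -0.001, 0.0, 0.0, 0.291] [-0.48, -0.893, -0.001, 0.0, 0.0, 0.291]
```

```bash
python3 -m inch '[[0.03,-0.2,0,0,0,0,0],[0.06,-0.4,0,0,0,0.1,0],[0.1,-0.6,0,0,0,0.2,0],[-0.1,-0.72,0,0,0,0.29,0],[-0.3,-0.84,0,0,0,0.29,0],[-0.41,-0.91,0,0,0,0.29,0],[-0.41,-0.91,0,0,0,0.29,0],[-0.41,-0.91,0,0,0,0.29,0]]'
python3 -c "
from h import *
print(go([.536,-.05,.15],tilt(90,0)))"
```

```text
clock: 40.35
position: [0.4409, 0.1315, 0.1691]
tool_rot: [-3.141, 0.001, 1.573]
force: [-0.1, 0.8, -2.7]
grip_width: 0.0494
finger_force: 63.4
[-0.908, 0.474, 0.096, -0.0, 0.0, 0.001]
```

```bash
python3 -m inch '[[-0.2,0,0,0,0,0,0],[-0.4,0.05,0,0,0,0,0],[-0.6,0.2,0,0,0,0,0],[-0.8,0.35,0,0,0,0,0],[-0.9,0.47,0,0,0,0,0],[-0.9,0.47,0.1,0,0,0,0],[-0.9,0.47,0.1,0,0,0,0]]'
python3 -m inch '[[-0.2,0,0,0,0,0,0],[-0.4,0,0.1,0,0,0,0],[-0.43,0,0.2,0,0,0,0],[-0.43,0,0.3,0,0,0,0],[-0.43,0,0.4,0,0,0,0],[-0.43,0,0.425,0,0,0,0],[-0.43,0,0.43,0,0,0,0],[-0.43,0,0.43,0,0,0,0]]'
python3 -c "
from h import *
print(bot.observe()['position'])"
```

```text
clock: 41.22
position: [0.5346, -0.0481, 0.148]
tool_rot: [-3.138, 0.001, 1.573]
force: [-0.1, 0.3, -2.2]
grip_width: 0.0494
finger_force: 63.4
clock: 42.22
position: [0.5357, -0.1348, 0.0642]
tool_rot: [3.141, 0.001, 1.573]
force: [-0.1, 0.2, -2.3]
grip_width: 0.0493
finger_force: 63.5
[ 0.5357096  -0.13482582  0.06420871]
```

```bash
python3 -m inch '[[0,0,0.01,0,0,0,0],[0,0,0.018,0,0,0,0],[0,0,0.018,0,0,0,0]]'
python3 -m inch '[[0,0,0.003,0,0,0,0.7],[0,0,0.003,0,0,0,0.77],[0,0,0.003,0,0,0,0.77],[0,0,0.003,0,0,0,0.77],[0,0,-0.2,0,0,0,0.77],[0,0,-0.5,0,0,0,0.8],[0.1,0,-0.75,0,0,0,1],[0.4,0.1,-0.8,0,0,0.1,1],[0.7,0.2,-0.8,0,0,0.2,1],[1,0.25,-0.8,0,0,0.3,1],[1,0.25,-0.8,0,0,0.344,1],[1,0.25,-0.8,0,0,0.344,1]]'
python3 tins.py;python3 -c "
from h import *
print(go([.5872,.2034,.22],tilt(59,0)))"
```

```text
clock: 42.6
position: [0.5355, -0.135, 0.0608]
tool_rot: [3.141, 0.0, 1.572]
force: [-5.3, 1.9, 18.6]
grip_width: 0.0496
finger_force: 65.6
clock: 44.1
position: [0.5849, 0.0656, 0.2195]
tool_rot: [-3.142, 0.002, 1.033]
force: [-0.1, -1.1, 0.2]
grip_width: 0.0853
finger_force: 0.0
scene [0.5886 0.2046] [42.8 49. ] closing dir -32 radial -15 r 0.080 0.1249
  sugar [530.4 128.8] 0.1213
side [0.5884 0.2038] [45.9 44.7] closing dir -32 radial -16 r 0.081 0.1244
  sugar [533.3 130.7] 0.1203
[-0.51  0.53  0.44  1.75 -0.27  0.92 -0.5 ] [0.58494684 0.06433765 0.2196651 ]
[0.603, -0.347, -0.002, 0.0, 0.001, 0.002]
```

```bash
python3 -m inch '[[0.2,-0.1,0,0,0,0,1],[0.4,-0.2,0,0,0,0,1],[0.6,-0.345,0,0,0,0,1],[0.6,-0.345,0,0,0,0,1],[0.6,-0.345,0,0,0,0,1]]';python3 wr.py;python3 -c "
from h import *
print(go([.5872,.2038,.089],tilt(59.1,0)))"
```

```text
clock: 44.82
position: [0.5876, 0.2022, 0.2196]
tool_rot: [3.141, 0.001, 1.032]
force: [-0.9, -1.1, -0.8]
grip_width: 0.0858
finger_force: 0.0
[587.6 202.9] [44.5 44. ] 58.9 3426 0.1244
[0.5877 0.2018 0.2197] [3.141e+00 1.000e-03 1.031e+00] [-0.71  0.58  0.43  1.66 -0.28  0.96 -0.72]
[0.008, -0.008, 0.654, 0.0, 0.001, -0.001]
```

```bash
python3 -m inch '[[0.005,-0.003,0.1,0,0,0,1],[0.005,-0.003,0.3,0,0,0,1],[0.005,-0.003,0.5,0,0,0,1],[0.005,-0.003,0.653,0,0,0,1],[0.005,-0.003,0.653,0,0,0,1],[0.005,-0.003,0.653,0,0,0,0],[0.005,-0.003,0.653,0,0,0,0],[0.005,-0.003,0.653,0,0,0,0],[0.005,-0.003,0.653,0,0,0,0],[0.005,-0.003,0.653,0,0,0,0],[0.005,-0.003,0.653,0,0,0,0],[0.005,-0.003,0.653,0,0,0,0]]' 60
python3 -m inch '[[0,0,-0.1,0,0,0,0],[0,0,-0.25,0,0,0,0],[0,0,-0.5,0,0,0,0],[0,0,-0.5,0,0,0,0]]'
python3 -c "
from h import *
print(bot.observe()['position'],go([.63,.06,.19],tilt(90,0)))"
```

```text
clock: 46.38
position: [0.5882, 0.2048, 0.0906]
tool_rot: [3.14, -0.001, 1.032]
force: [-0.4, -0.2, 8.5]
grip_width: 0.0494
finger_force: 60.6
clock: 46.88
position: [0.5891, 0.2051, 0.194]
tool_rot: [3.138, -0.005, 1.032]
force: [-0.5, 0.2, -3.1]
grip_width: 0.0491
finger_force: 63.0
[0.58912331 0.20511909 0.19398436] [-0.518, 0.548, 0.02, 0.003, -0.002, -0.343]
```

```bash
python3 -m inch '[[0,0.25,0,0,0,0,0],[-0.15,0.4,0,0,0,-0.1,0],[-0.35,0.5,0,0,0,-0.2,0],[-0.51,0.55,0,0,0,-0.3,0],[-0.51,0.55,0,0,0,-0.343,0],[-0.51,0.55,0,0,0,-0.343,0]]'
python3 -c "
from h import *
print(go([.536,-.045,.066],tilt(90,0)))"
```

```text
clock: 47.62
position: [0.6294, 0.0605, 0.1895]
tool_rot: [-3.141, 0.0, 1.57]
force: [-1.3, 0.0, -2.3]
grip_width: 0.0497
finger_force: 63.3
[-0.528, -0.466, 0.618, -0.0, 0.0, -0.001]
```

```bash
python3 -m inch '[[-0.2,-0.15,0,0,0,0,0],[-0.4,-0.3,0.1,0,0,0,0],[-0.525,-0.465,0.2,0,0,0,0],[-0.525,-0.465,0.3,0,0,0,0],[-0.525,-0.465,0.4,0,0,0,0],[-0.525,-0.465,0.5,0,0,0,0],[-0.525,-0.465,0.6,0,0,0,0],[-0.525,-0.465,0.63,0,0,0,0],[-0.525,-0.465,0.63,0,0,0,0]]'
python3 -m inch '[[0,0,0.008,0,0,0,0],[0,0,0.012,0,0,0,0],[0,0,0.012,0,0,0,0]]'
```

```text
clock: 48.75
position: [0.5365, -0.0441, 0.0633]
tool_rot: [-3.141, 0.001, 1.57]
force: [1.3, 0.1, -2.2]
grip_width: 0.0496
finger_force: 63.6
clock: 49.12
position: [0.5365, -0.0443, 0.061]
tool_rot: [-3.142, 0.001, 1.571]
force: [-0.3, 0.0, -1.4]
grip_width: 0.0494
finger_force: 63.6
```

```bash
python3 -m inch '[[0,0,0.005,0,0,0,0],[0,0,0.005,0,0,0,0],[0,0,0.004,0,0,0,0.7],[0,0,0.004,0,0,0,0.77],[0,0,0.004,0,0,0,0.77],[0,0,0.004,0,0,0,0.77],[0,0,-0.2,0,0,0,0.77],[0,0,-0.5,0,0,0,0.8],[0,0,-0.75,0,0,0,1],[-0.1,0,-1,0,0,0,1],[-0.2,-0.1,-1,0,0,0,1],[-0.2,-0.1,-1,0,0,0,1]]'
python3 -c "
from h import *
a=[grab(n)['img'][:,:,::-1] for n in('scene','side')]
cv2.imwrite('pics/c.png',np.hstack([cv2.resize(a[0][130:270,170:460],None,fx=1.38,fy=1.38),cv2.resize(a[1][90:290,220:400],None,fx=1,fy=.965)[:193]]) )
cv2.imwrite('pics/c.png',np.vstack([cv2.resize(a[0][130:270,170:460],(580,280)),cv2.resize(a[1][100:300,240:447],(580,310))[:300]]))
lean((.531,-.228))
sq((.426,-.237),.04,.055,col=yel)
W=cloud(grab('wrist'));
"; python3 wr.py .088; python3 tins.py
```

```text
clock: 50.62
position: [0.5155, -0.0856, 0.2614]
tool_rot: [3.141, 0.001, 1.568]
force: [0.4, -0.1, -0.1]
grip_width: 0.0855
finger_force: 0.0
scene 192 slope dx/dz=0.004 top/bot [0.0309 0.1401] face 0.5574 yaw slope -0.279
side 143 slope dy/dz=-0.001 top/bot [0.0365 0.1372] face -0.214 yaw slope -0.108
scene 89 [ 420.3 -219.5] [69.9 39.4] 31.0 z 0.0455
side 121 [ 428.7 -237.6] [56.3 62.2] 0.7 z 0.045
[536.2 -45.9] [43.9 44. ] 0.1 2347 0.0945
[426.2 -48.5] [44.6 43.7] 0.0 2374 0.0945
[ 535.1 -136.3] [43.6 44. ] 89.7 1809 0.0944
[ 425.7 -142.8] [44.  44.3] 0.5 1816 0.0943
[ 0.5166 -0.0838  0.2605] [-3.141e+00  1.000e-03  1.571e+00] [-0.2   0.36  0.32  1.86 -0.14  0.94  0.18]
  sugar [533.  129.4] 0.1215
  sugar [533.5 131.1] 0.1203
[-0.2   0.36  0.32  1.86 -0.14  0.94  0.18] [ 0.5165641  -0.08397151  0.26061405]
```

View pics/c.png

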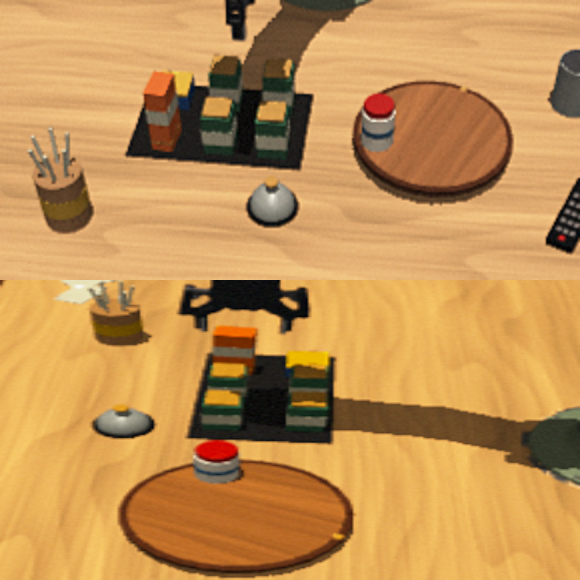

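The picture shows the carton (160,110), the sweets tin behind it (183,90) and four tins (225,80), (277,80), (218,125), (270,130) upright on the mat. The sugar jar (378,122) is still on the platter. Now the bell.

```bash
python3 -m inch '[[0.1,0.25,0,0,0,0,0],[0.2,0.5,0,0,0,0,0],[0.27,0.75,0,0,0,0,0],[0.27,0.76,0.2,0,0,0,0],[0.27,0.76,0.5,0,0,0,0],[0.27,0.76,0.5,0,0,0,0],[0.27,0.76,0.5,0,0,0,0]]' 40
python3 -c "
from h import *
for n in('wrist','side','scene'):
    f=grab(n);W=cloud(f)
    for r in rects(W,f['img'],.058,.072,anyc,box=(.63,.71,-.07,.01),mn=10):print(n,r)
s=bot.observe();print(s['position'],s['tool_rot'],s['grip_width'],go([.668,-.030,.085],tilt(90,0)))"
```

```text
clock: 52.0
position: [0.6693, -0.0305, 0.1628]
tool_rot: [3.14, 0.001, 1.571]
force: [-0.3, -0.7, 0.9]
grip_width: -0.0
finger_force: 0.0
wrist (array([666.4, -30.4]), array([21.1, 20.6]), 44.9, 622, np.float64(0.0643), 314, 206)
side (array([667.2, -31.4]), array([18.1, 20.7]), 8.3, 26, np.float64(0.0639), 282, 182)
scene (array([666.6, -30.2]), array([20.6, 20.4]), 51.8, 32, np.float64(0.0651), 305, 220)
[ 0.6694854  -0.03032501  0.16317796] [3.13872098e+00 5.68885402e-04 1.57075279e+00] 6.489743840327283e-05 [0.002, -0.009, 0.391, 0.002, 0.0, -0.0]
```

```bash
python3 -m inch '[[0,-0.015,0.2,0,0,0,0],[0,-0.015,0.37,0,0,0,0],[0,-0.015,0.4,0,0,0,0],[0,-0.015,0.42,0,0,0,0],[0,-0.015,0.44,0,0,0,0],[0,-0.015,0.455,0,0,0,0],[0,-0.015,0.455,0,0,0,0]]'
```

```text
clock: 53.02
position: [0.6662, -0.0304, 0.071]
tool_rot: [3.14, 0.001, 1.571]
force: [-2.1, -0.2, 12.8]
grip_width: -0.0001
finger_force: 6.3
```

```bash
python3 -m inch '[[0,0,0.006,0,0,0,0],[0,0,0.006,0,0,0,0],[0,0,0.006,0,0,0,0]]'
python3 -m inch '[[0,0,-0.1,0,0,0,0],[0,0,-0.3,0,0,0,0],[0,0,-0.6,0,0,0,0],[0.1,0.1,-0.8,0,0,0,0.5],[0.1,0.1,-0.8,0,0,0,0.5],[0.1,0.1,-0.8,0,0,0,0.5]]'
python3 -c "
from h import *
for n in('side','scene'):
    f=grab(n);W=cloud(f)
    for r in rects(W,f['img'],.055,.072,anyc,box=(.63,.71,-.07,.01),mn=10):print(n,r)
a=[grab(n)['img'][:,:,::-1] for n in('scene','side')]
cv2.imwrite('pics/d.png',np.vstack([cv2.resize(a[0][130:270,170:460],(580,280)),cv2.resize(a[1][100:300,240:447],(580,310))[:300]]))
lean((.531,-.228))
sq((.426,-.237),.04,.055,('side',),col=yel)"
```

```text
clock: 53.4
position: [0.6665, -0.0304, 0.0708]
tool_rot: [3.139, 0.001, 1.571]
force: [-7.0, 0.7, 27.5]
grip_width: 0.0002
finger_force: 13.4
clock: 54.15
position: [0.6851, -0.0103, 0.2283]
tool_rot: [-3.141, 0.001, 1.571]
force: [-0.2, -0.1, -1.0]
grip_width: 0.0426
finger_force: 0.0
side (array([667.1, -29.6]), array([18.2, 22.3]), 8.3, 26, np.float64(0.0645), 282, 182)
scene (array([666. , -30.6]), array([20.4, 19.9]), 52.4, 32, np.float64(0.0637), 305, 220)
scene 197 slope dx/dz=-0.005 top/bot [0.0324 0.14  ] face 0.5576 yaw slope -0.327
side 143 slope dy/dz=0.006 top/bot [0.0331 0.1372] face -0.2139 yaw slope -0.098
side 80 [ 414.6 -231.2] [42.6 63.3] 68.8 z 0.0448
```

View pics/d.png

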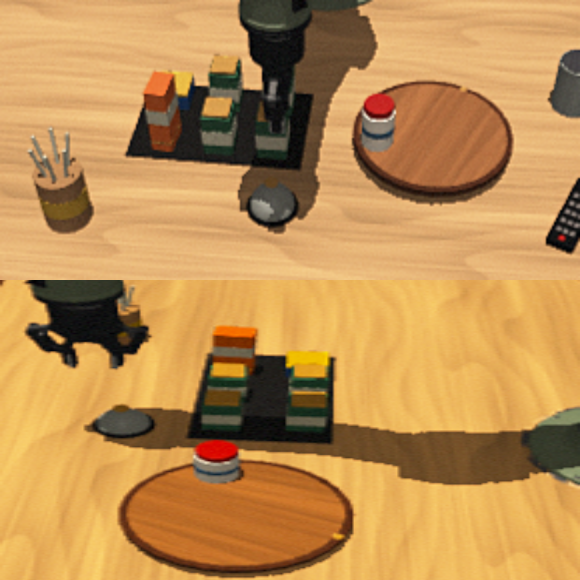

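The order stands unchanged: the carton, sweets tin and four tins are on the mat, the plunger top is back at 64 mm, and the robot is clear.

```bash
python3 -c "
from workcell import bot
print(bot.job_done())"
```

```text
the job is handed in; nothing more can be done
None
```

The job is handed in, though the verdict was not shown to me: all four green tins, the sweets tin and the carton stand upright on the mat, the bell was pressed to its stop and came back up, and the sugar jar still stands on the turntable.

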